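# Tidy the sculptor's bench

## Robot

A 6-joint arm with a two-finger parallel gripper is mounted at the origin on the work surface. World frame = base frame: x ahead of the robot, y to its left, z up, the work surface at z = 0. Lengths are in mm, angles in rad, forces in N, time in s.
With the tool pointing down it reaches from about 375 to 975 mm from the base axis. Payload 3.8 kg.
Tool frame: the origin (TCP) lies midway between the tips of the shut fingers; the grasp point (between the pads) lies 19 mm behind it (manip.tcp_to_grasp is the distance from the TCP to the grasp point, in mm); z points along the fingers, y is the direction in which the jaws open and shut (so a half turn about z gives the same grasp; the last joint's range is limited). The gripper opens to 88 mm and grips with 3 to 60 N. Pads are 18 mm wide; open, the fingers measure 123 mm over their backs; the gripper's body (75 mm by 187 mm) begins 45 mm behind the grasp point.
Start: joints at [1.186, 0.264, 1.604, -0, 1.274, -0.037], TCP at [230.058, 634.58, 238.706] pointing down, gripper open.
Joint ranges: [-2.63, 2.63], [-0.94, 2.18], [0.31, 2.57], [-1.31, 4.45], [0, 2.66], [-2.55, 2.55]. Speed limits (rad/s): [2.57, 2.57, 3.14, 3.14, 3.14, 3.14].

## Interface

Orientations are given as a 3x3 rotation matrix whose columns are the frame's x, y, z axes.
In Python, from rig import manip gives the robot as it stands.
- The arm moves only by the tool apply_moves, never from a script. Its argument "motion" is a list that holds one entry, the list of rows, each a list of 7 numbers: the turn, a rotation vector about the tool's x, y, z in degrees, then the shift along the tool's x, y, z in m, then the closure in counts, from 0 (fully open) to 255 (shut). A call has exactly 10 rows; each row shifts and turns the pose as measured when the row begins, along the tool's axes as they then stand; what a row does not reach is not made up. A row lasts 1/12 s, in which the tool goes at most 41.7 mm and 7.16 degrees, less where a joint would pass 70% of its speed; a pose out of reach is approached as far as the arm can. A call is refused whole if a number of a shift passes 0.0417 or a number of a turn 7.16, either way. A call with a gripper value outside its range is refused whole. The fingers move at their own pace and stop on an object; the grip force is fixed at half the most. Time passes only in rows, so rows that do not move let the fingers close, or fill a call up. It gives the time, the measured TCP pose, the force and the opening at its end, in the units of the state.
- manip.read_state(): the state, without advancing time (a new reading comes with each control period).
- manip.get_image(name): name is "scene" or "top" or "wrist"; returns the picture (420x560x3 uint8, red, green, blue); there is no depth.
- manip.get_calibration(name): a dict with "intrinsics" (3x3 intrinsics, pixels), "k1" (the pictures are not rectified: a ray, as slopes to the right and down, at radius r is drawn at 1 + k1 r^2 times it, then the intrinsics apply), "world_from_camera" (4x4, takes a point from camera to world coordinates); the wrist camera has in their place "T_tool_cam" (4x4, takes a point from camera to tool coordinates, whose origin is the TCP and whose axes are the flange's). Camera axes: x right, y down, z forward; pixel columns grow to the right and rows downward; lengths in mm; the calibration is good to about 2 mm. A picture is of the moment at which its call begins: read the wrist's pose just before it. get_calibration takes no time and is no camera call.
- manip.close_job(): hands the job in, once; it reports no verdict.
The state is a dict: "time": time; "joint_positions": joint angles; "qvel": joint speeds; "joint_efforts": joint torques, N m; "eef_pos": TCP position; "tool_rot": TCP orientation; "wrist_force": force on the tool from outside, world axes, zero at the start; "ft_torque": the same for the moment, N m; "width": finger opening in mm.
Only numpy, scipy, OpenCV 4.12 (cv2) and the standard library are available. Lean on these libraries where they do the work, as an engineer would, in place of code of your own. Each camera call takes 0.05 s, during which the arm holds its last target. There are 200 camera calls.

## Task

Tidy the sculptor's bench: lay the two wooden modelling tools flat and lengthwise beside each other in the grey tray, not one on the other, stand the two white plaster busts upright on the round wooden board with the whole foot on it, and put the steel collar into the steel bowl. Leave the red wax figure standing where it is, and let go of everything.

Things in the scene. Friction and masses are not known exactly. Their poses are not given: they have to be found in the camera images.
- tool_a_center (a point): Centre (half-way up) of a loose light-wood modelling tool, about 140 mm long, 16 mm wide and 12 mm thick over its middle 70 mm, thinner at both ends; one end is a small ball, the other a flat paddle. The point's x axis runs along the tool, z up. It starts lying flat on the bench, its length within 0.4 rad of world x.
- tool_b_center (a point): Centre (half-way up) of a loose light-wood modelling tool, about 140 mm long, 16 mm wide and 12 mm thick over its middle 70 mm, thinner at both ends; one end is a narrow square tip, the other a flat paddle. The point's x axis runs along the tool, z up. It starts lying flat on the bench, its length within 0.4 rad of world x.
- bust_a_center (a point): Centre (42.5 mm above its underside) of a loose white plaster bust, 85 mm tall, standing upright: square foot 40 x 40 mm and 16 mm high, a straight round body 30 mm across from 16 mm up to 61 mm, then a narrow neck and an egg-shaped head 24 mm across. z axis up.
- bust_b_center (a point): Centre (42.5 mm above its underside) of a loose white plaster bust, 85 mm tall, standing upright: square foot 40 x 40 mm and 16 mm high, a straight round body 30 mm across from 16 mm up to 61 mm, then a narrow neck and an egg-shaped head 24 mm across. z axis up. It looks just like the other bust.
- collar_center (a point): Centre (13 mm above its underside) of a loose dark steel collar (thick ring), 40 mm across outside, 20 mm hole, 26 mm high, lying flat with its hole upright.
- tray: Grey painted oblong tray, fixed to the bench, 210 x 140 mm outside, open on top, walls 20 mm high and 5 mm thick, floor 5 mm thick. Origin at the centre of its underside on the bench; x axis along its length, y across, z up. Its length lies within 0.2 rad of world y.
- board: Round light-wood board, fixed to the bench, 190 mm across and 18 mm thick, flat on top. Origin at the centre of its underside, z up.
- bowl: Round shallow shiny steel bowl, fixed to the bench, open on top, 132 mm across the rim, 32 mm high, nearly straight walls 4 mm thick, flat floor about 116 mm across and 4 mm thick. Origin at the centre of its underside, z up.
- wax_figure: Loose small dark red wax figure, 92 mm tall on a round foot 42 mm across, standing to the left of the middle as the robot sees it, beyond the loose things, between two of the targets. Origin at the centre of its underside, z up. To be left alone.
There are look-alikes about, which are no part of the job. Leave any turquoise or yellow look-alike of the part that bears bust_b_center alone.

How it is judged:
By the outcome, as a careful person would: the job done as asked, in the order asked, and still so for the second after the job is handed in, with the robot touching nothing.
It also fails if it takes over 134 s, if anything falls off the work surface, if the arm or the gripper's body presses on something with over 40 N, if the wrist force passes 120 N, or if a joint passes its speed limit or range.

## Working session

There is one attempt and no reset: what is moved stays moved. The work goes in short steps, Python scripts to look and compute and a tool call to move; the robot and the scene stay as the last step left them, time stands still between calls to the robot, and variables do not carry over. Pictures are saved under pics/ and viewed, on a budget of 14 in all, crops included, one or two more only if the job needs it, and the job is handed in when it is done.

Besides the shell and the picture viewer there is one more tool, called after "Emit:" by a JSON object that holds its "fn" and its "kwargs", one argument or row to a line. apply_moves: Moves the arm, as the interface text tells. Its arguments: {"type":"object","properties":{"motion":{"type":"array"}},"required":["motion"]}

```bash
ls; mkdir -p pics; python3 - <<'E'
from rig import manip
import cv2,numpy as np
s=manip.read_state();print(s)
for n in("scene","top","wrist"):
    im=manip.get_image(n);cv2.imwrite(f"pics/{n}0.png",im[:,:,::-1]);print(n,manip.get_calibration(n))
print(manip.tcp_to_grasp)
E
```

```text
pics
{'time': 0.0, 'joint_positions': array([ 1.18609459e+00,  2.64720229e-01,  1.60536603e+00, -4.13770436e-05,
        1.27367898e+00, -3.69158419e-02]), 'qvel': array([-1.29531623e-03, -4.85657959e-04,  5.00806666e-04,  7.73486150e-04,
        3.28279116e-05,  9.38502369e-05]), 'joint_efforts': array([-1.56741349e-03, -5.02104771e+01, -3.56885648e+01,  7.27830688e-02,
        2.93978455e-02, -1.78921409e-04]), 'eef_pos': array([229.81193496, 633.9264247 , 237.41448345]), 'tool_rot': array([[-9.40133750e-01,  3.40804820e-01, -7.78659816e-04],
       [ 3.40805708e-01,  9.40131562e-01, -2.02863601e-03],
       [ 4.06737386e-05, -2.17256089e-03, -9.99997639e-01]]), 'wrist_force': array([ 0.18183503,  0.699151  , -0.19512568]), 'ft_torque': array([ 0.00578322, -0.02657443, -0.00725875]), 'width': 88.17111540464684}
scene {'intrinsics': array([[529.55532521,   0.        , 277.33564866],
       [  0.        , 529.55532521, 209.49679912],
       [  0.        ,   0.        ,   1.        ]]), 'k1': 0.01749229391859228, 'world_from_camera': array([[-8.79851186e-01,  3.94936274e-01, -2.643619
[... 735 characters left out ...]
595e-01,
         1.14356979e+03],
       [ 0.00000000e+00,  0.00000000e+00,  0.00000000e+00,
         1.00000000e+00]])}
wrist {'intrinsics': array([[327.87429937,   0.        , 280.77343189],
       [  0.        , 327.87429937, 212.26824564],
       [  0.        ,   0.        ,   1.        ]]), 'k1': -0.07122823136725481, 'T_tool_cam': array([[ 3.04839136e-04, -9.58488705e-01, -2.85130337e-01,
         7.32273896e+01],
       [ 9.99999220e-01, -5.31733137e-05,  1.24786763e-03,
        -4.89979420e-01],
       [-1.21122836e-03, -2.85130495e-01,  9.58487941e-01,
        -1.45447526e+02],
       [ 0.00000000e+00,  0.00000000e+00,  0.00000000e+00,
         1.00000000e+00]])}
18.700000000000003
```

View pics/top0.png

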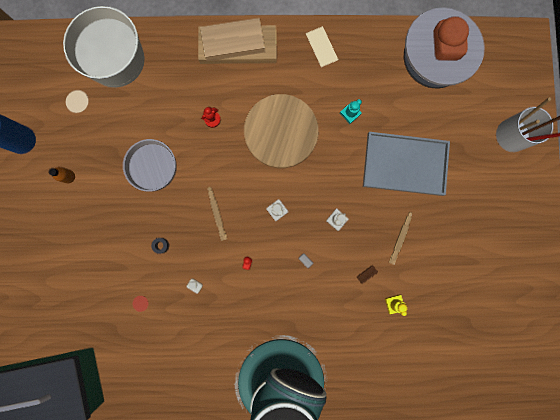

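View pics/scene0.png

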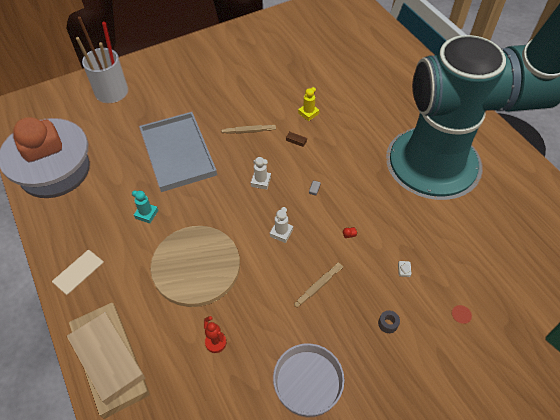

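Top view: tray at about (406,163), board (281,130), bowl (150,165), tools (217,214) and (400,238), busts (277,210) and (338,219), collar (160,245), red wax figure (211,117). The turquoise and yellow figures are look-alikes. The scene view agrees.

```bash
cat > h.py <<'E'
import numpy as np,cv2
from rig import manip
def cal(n,s=None):
    c=manip.get_calibration(n);K=c["intrinsics"]
    if n=="wrist":
        T=np.eye(4);T[:3,:3]=s["tool_rot"];T[:3,3]=s["eef_pos"];T=T@c["T_tool_cam"]
    else:T=c["world_from_camera"]
    return K,c["k1"],T
def proj(P,C):
    K,k,T=C;p=(np.atleast_2d(P)-T[:3,3])@T[:3,:3];x=p[:,:2]/p[:,2:]
    x=x*(1+k*(x**2).sum(1,keepdims=True));return x*K[0,0]+K[:2,2]
def ray(uv,C):
    K,k,T=C;d=cv2.undistortPoints(np.array(uv,float).reshape(-1,1,2),K,np.array([k,0,0,0,0.]))[:,0]
    return np.c_[d,np.ones(len(d))]@T[:3,:3].T
def plane(uv,C,z):
    d=ray(uv,C);o=C[2][:3,3];return o+d*((z-o[2])/d[:,2])[:,None]
E
python3 - <<'E'
from h import *
s=manip.read_state()
for n in("top","scene"):
    C=cal(n);print(n,proj([[0,0,0],[0,0,300],s["eef_pos"],[400,0,0]],C))
C=cal("top")
for n,uv,z in[("tray",(406,163),20),("board",(281,130),18),("bowl",(150,165),32),("ta",(217,214),6),("tb",(400,238),6),("b1",(277,210),16),("b2",(338,219),16),("col",(160,245),26),("wax",(211,123),0),("turq",(350,115),0),("yel",(396,305),10)]:
    print(n,plane([uv],C,z).round(0))
E
```

```text
top [[280.7379169  381.7901436 ]
 [283.42776717 432.65543973]
 [-33.09263231 305.45691791]
 [278.37407756 221.74393912]]
scene [[432.95635183 160.83674337]
 [468.73897966  64.50085465]
 [627.80521964 424.59452882]
 [291.46705012 226.17172496]]
tray [[ 544. -326.   20.]]
board [[632. -10.  18.]]
bowl [[544. 317.  32.]]
ta [[421. 155.   6.]]
tb [[ 354. -308.    6.]]
b1 [[429.   3.  16.]]
b2 [[ 404. -150.   16.]]
col [[346. 293.  26.]]
wax [[657. 170.   0.]]
turq [[ 675. -190.    0.]]
yel [[ 186. -292.   10.]]
```

View pics/wrist0.png

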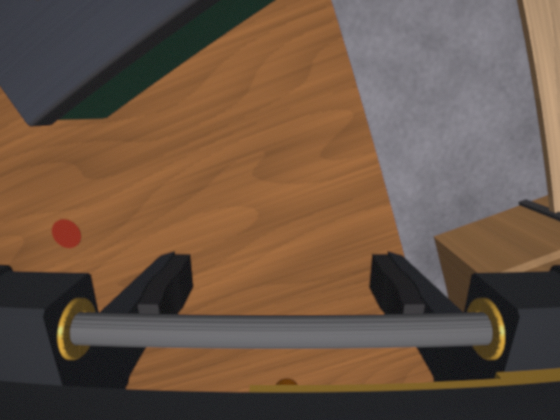

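```bash
python3 - <<'E'
from h import *
ims={n:cv2.imread(f"pics/{n}0.png") for n in("top","scene")}
guess={"ta":(421,155,6),"tb":(354,-308,6),"b1":(429,3,40),"b2":(404,-150,40),"col":(346,293,13),"tray":(544,-326,20),"board":(632,-10,18),"bowl":(544,317,32)}
tiles=[]
for n in ims:
    C=cal(n)
    for g,P in guess.items():
        u,v=proj([P],C)[0].astype(int);w=28 if g[0] in"tbc" and len(g)<4 else 60
        if g in("ta","tb"):w=40
        t=ims[n][max(v-w,0):v+w,max(u-w,0):u+w]
        k=200/(2*w);tiles.append(cv2.resize(t,(200,200),interpolation=cv2.INTER_CUBIC))
        # HSV samples
        hsv=cv2.cvtColor(ims[n],cv2.COLOR_BGR2HSV);print(n,g,(u,v),hsv[v,u],hsv[v-w+2,u-w+2])
R=[np.hstack(tiles[i:i+4]) for i in(0,8)];R2=[np.hstack(tiles[i:i+4]) for i in(4,12)]
cv2.imwrite("pics/tiles.png",np.vstack(R[:1]+R[1:]+[]))
for n in ims:
    C=cal(n);hsv=cv2.cvtColor(ims[n],cv2.COLOR_BGR2HSV);H,S,V=[hsv[...,i].astype(int) for i in range(3)]
    print(n)
    for g in("ta","tb"):
        P=guess[g];u,v=proj([P],C)[0].astype(int)
        m=np.zeros(H.shape,np.uint8);a=np.s_[v-45:v+45,u-45:u+45]
        m[a]=((V>150)&(S>50))[a]
        N,l,st,ce=cv2.connectedComponentsWithStats(m)
        i=1+np.argmax(st[1:,4]);ys,xs=np.where(l==i)
        W=plane(np.c_[xs,ys],C,6.)[:,:2]
        (c,sz,an)=cv2.minAreaRect(W.astype(np.float32));c0=W.mean(0);ev=np.linalg.eigh(np.cov(W.T))[1][:,1]
        print(g,len(xs),"rect",np.round(c,1),np.round(sz),"mean",c0.round(1),"ang",round(float(np.arctan(ev[1]/ev[0])),3))
E
```

```text
top ta (np.int64(216), np.int64(214)) [ 18 107 155] [ 14 161 139]
top tb (np.int64(399), np.int64(237)) [ 18 113 158] [ 14 152 138]
top b1 (np.int64(277), np.int64(209)) [ 39   9 191] [ 13 157 141]
top b2 (np.int64(339), np.int64(218)) [ 36   7 191] [ 12 146 136]
top col (np.int64(161), np.int64(244)) [ 14 156 139] [ 13 148 136]
top tray (np.int64(405), np.int64(162)) [109  39 137] [ 11 191 155]
top board (np.int64(281), np.int64(129)) [ 17 109 161] [ 14 152 124]
top bowl (np.int64(150), np.int64(165)) [120  18 156] [ 13 157 135]
scene ta (np.int64(318), np.int64(283)) [ 18  94 162] [ 14 142 133]
scene tb (np.int64(248), np.int64(129)) [ 17  92 158] [ 15 148 138]
scene b1 (np.int64(280), np.int64(222)) [ 60   1 196] [ 15 142 147]
scene b2 (np.int64(259), np.int64(170)) [ 45   5 194] [ 13 137 147]
scene col (np.int64(386), np.int64(320)) [ 15 153 145] [ 15 141 137]
scene tray (np.int64(176), np.int64(147)) [107  32 145] [  5  12 133]
scene board (np.int64(194), np.int64(261)) [ 17  94 160] [ 89 191 159]
scene bowl (np.int64(307), np.int64(375)) [123  19 164] [ 14 142 147]
top
ta 232 rect [423.1 158.3] [138.  17.] mean [419.2 155.8] ang 0.277
tb 223 rect [ 353.6 -311.9] [ 15. 138.] mean [ 349.6 -309.2] ang -0.39
scene
ta 366 rect [423.1 156.2] [137.  16.] mean [419.8 155. ] ang 0.265
tb 700 rect [ 321.4 -387.1] [181. 140.] mean [ 333.1 -371.8] ang 1.567
```

View pics/tiles.png

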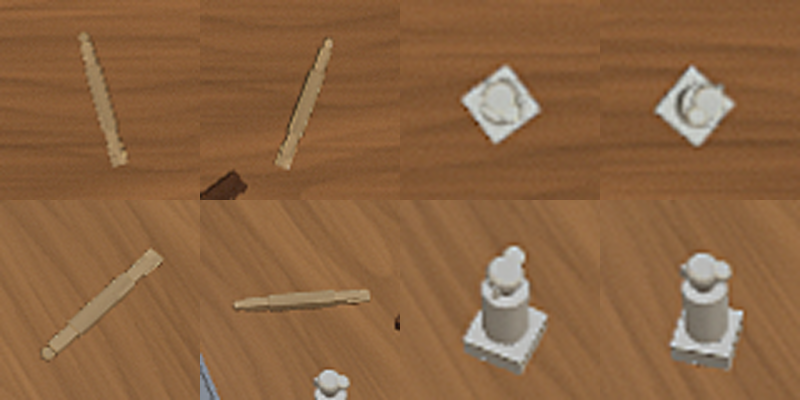

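```bash
python3 - <<'E'
from h import *
T,S_=cal("top"),cal("scene")
print("b top",plane([(276.9,209.8),(337.1,218.9)],T,16).round(1))
print("b scene",plane([(281.3,229.8)],S_,16).round(1))
for n in("top","scene"):
    C=cal(n);im=cv2.imread(f"pics/{n}0.png");H,S,V=[c.astype(int) for c in cv2.split(cv2.cvtColor(im,cv2.COLOR_BGR2HSV))]
    def comp(m,P,r):
        u,v=proj([P],C)[0].astype(int);M=np.zeros(H.shape,np.uint8);a=np.s_[max(v-r,0):v+r,max(u-r,0):u+r];M[a]=m[a]
        N,l,st,ce=cv2.connectedComponentsWithStats(M);i=1+np.argmax(st[1:,4]);M=(l==i).astype(np.uint8)
        return max(cv2.findContours(M,cv2.RETR_EXTERNAL,cv2.CHAIN_APPROX_NONE)[0],key=cv2.contourArea)[:,0].astype(float)
    print(n)
    for g,m,P,r,z in[("tray",(H>90)&(S>20)&(S<90),(544,-326,20),62,20),("board",(S<130)&(V>110),(632,-10,18),60,18),("bowl",(S<60)|(H>60),(544,317,32),45,32),("col",(V<110)&(S<100),(346,293,13),22,26),("col0",(V<110)&(S<100),(346,293,13),22,13),("b1",(S<50)&(V>120),(429,3,30),32,16),("b2",(S<50)&(V>120),(404,-150,30),32,16)]:
        c=comp(m,P,r);W=plane(cv2.convexHull(c.astype(np.float32))[:,0],C,z)[:,:2].astype(np.float32)
        rc=cv2.minAreaRect(W);e=cv2.minEnclosingCircle(W)
        print(g,"rect",np.round(rc[0],1),np.round(rc[1],1),round(rc[2],1),"circ",np.round(e[0],1),round(e[1],1),"px",c.mean(0).round(1))
E
```

```text
b top [[ 429.4    3.4   16. ]
 [ 404.4 -147.4   16. ]]
b scene [[429.8   6.3  16. ]]
top
tray rect [ 543.8 -328. ] [210.6 140.2] 82.9 circ [ 543.8 -328.5] 124.3 px [406.3 163.2]
board rect [631.4  -9.9] [187.7 188.7] 89.6 circ [631.7  -9.2] 95.2 px [280.6 130.4]
bowl rect [545.9 320.1] [130.4 128.1] 89.2 circ [544.4 320.2] 66.9 px [149.  164.9]
col rect [344.4 294.5] [42.1 36.9] 89.3 circ [344.6 294.5] 21.4 px [159.7 245.1]
col0 rect [344.3 297.8] [42.6 37.4] 89.3 circ [344.4 297.7] 21.6 px [159.7 245.1]
b1 rect [429.2   3.7] [40.2 40.6] 36.2 circ [428.2   4.4] 26.6 px [277.  209.9]
b2 rect [ 403.7 -147.4] [40.8 42.4] 49.3 circ [ 402.9 -147.1] 26.5 px [337.1 219.4]
scene
tray rect [ 543.3 -327.7] [209.2 138.4] 82.8 circ [ 543.5 -328.3] 123.0 px [176.4 149. ]
board rect [631.4  -7.4] [188.8 193. ] 44.8 circ [633.2  -5.4] 98.5 px [195.1 266.6]
bowl rect [545.  321.6] [132.  129.8] 89.4 circ [545.6 322.2] 67.0 px [308.1 379.2]
col rect [349.  299.7] [48.4 38.2] 30.5 circ [348.8 300. ] 24.3 px [388.6 321.4]
col0 rect [343.9 296.3] [49.1 38.7] 30.5 circ [343.7 296.6] 24.6 px [388.6 321.4]
b1 rect [418.9  -5.5] [90.5 45.4] 47.0 circ [418.3  -4.6] 46.8 px [281.  226.2]
b2 rect [ 392.4 -161.6] [90.2 43.8] 56.7 circ [ 391.7 -160.7] 47.7 px [259.9 173.6]
```

```bash
cat >> h.py <<'E'
from scipy.spatial.transform import Rotation as Ro
def Rt(phi):
    f=np.radians(phi);y=np.array([np.cos(f),np.sin(f),0]);z=np.array([0,0,-1.]);return np.c_[np.cross(y,z),y,z]
def plan(P,phi,n,g,s=None):
    s=s or manip.read_state();R=Ro.from_matrix(s["tool_rot"]);w=(R.inv()*Ro.from_matrix(Rt(phi))).as_rotvec()
    dp=(np.array(P)-s["eef_pos"])/n/1000
    print("at",s["eef_pos"].round(1),"w",s["width"].round(1),"dist",(np.linalg.norm(dp)*1000).round(1),"t",round(s["time"],2),"F",s["wrist_force"].round(1))
    for k in range(n):
        d=(R*Ro.from_rotvec(w*k/n)).inv().apply(dp);t=np.degrees(w)/n
        print([*[float(x) for x in t.round(1)],*[float(x) for x in d.round(4)],g])
E
python3 -c "
from h import *
plan((423,157,130),105.5,18,0)"
```

```text
Traceback (most recent call last):
  File "h.py", line 23, in plan
    print("at",s["eef_pos"].round(1),"w",s["width"].round(1),"dist",(np.linalg.norm(dp)*1000).round(1),"t",round(s["time"],2),"F",s["wrist_force"].round(1))
                                         ^^^^^^^^^^^^^^^^
AttributeError: 'float' object has no attribute 'round'
```

```bash
sed -i 's/s\["width"\].round(1)/round(s["width"],1)/' h.py
python3 -c "
from h import *
plan((423,157,130),105.5,18,0)"
```

```text
at [229.9 634.1 237.7] w 88.2 dist 29.2 t 0.15 F [1.2 0.1 0.4]
[-0.0, -0.0, -2.0, -0.0191, -0.0213, 0.006, 0]
[-0.0, -0.0, -2.0, -0.0184, -0.0219, 0.006, 0]
[-0.0, -0.0, -2.0, -0.0176, -0.0225, 0.006, 0]
[-0.0, -0.0, -2.0, -0.0168, -0.0231, 0.006, 0]
[-0.0, -0.0, -2.0, -0.016, -0.0237, 0.006, 0]
[-0.0, -0.0, -2.0, -0.0152, -0.0242, 0.006, 0]
[-0.0, -0.0, -2.0, -0.0144, -0.0247, 0.006, 0]
[-0.0, -0.0, -2.0, -0.0135, -0.0252, 0.006, 0]
[-0.0, -0.0, -2.0, -0.0126, -0.0256, 0.006, 0]
[-0.0, -0.0, -2.0, -0.0117, -0.0261, 0.006, 0]
[-0.0, -0.0, -2.0, -0.0108, -0.0265, 0.006, 0]
[-0.0, -0.0, -2.0, -0.0099, -0.0268, 0.006, 0]
[-0.0, -0.0, -2.0, -0.009, -0.0271, 0.006, 0]
[-0.0, -0.0, -2.0, -0.0081, -0.0274, 0.006, 0]
[-0.0, -0.0, -2.0, -0.0071, -0.0277, 0.006, 0]
[-0.0, -0.0, -2.0, -0.0062, -0.0279, 0.006, 0]
[-0.0, -0.0, -2.0, -0.0052, -0.0281, 0.006, 0]
[-0.0, -0.0, -2.0, -0.0042, -0.0283, 0.006, 0]
```

Emit:
{"fn": "apply_moves", "kwargs": {
  "motion": [
    [[0,0,-2,-0.019,-0.021,0.006,0],[0,0,-2,-0.018,-0.022,0.006,0],[0,0,-2,-0.018,-0.0225,0.006,0],[0,0,-2,-0.017,-0.023,0.006,0],[0,0,-2,-0.016,-0.024,0.006,0],[0,0,-2,-0.015,-0.024,0.006,0],[0,0,-2,-0.014,-0.025,0.006,0],[0,0,-2,-0.0135,-0.025,0.006,0],[0,0,-2,-0.013,-0.0255,0.006,0],[0,0,-2,-0.012,-0.026,0.006,0]]
  ]
}}

```text
time: 0.98
eef_pos: [340.1, 364.0, 172.2]
tool_rot: [[-1.0, -0.027, -0.002], [-0.027, 1.0, -0.001], [0.002, -0.001, -1.0]]
wrist_force: [1.3, -0.4, 0.4]
width: 88.3
```

```bash
python3 -c "
from h import *
plan((423,157,120),105.5,9,0)"
```

```text
at [340.1 364.  172.2] w 88.3 dist 25.4 t 0.98 F [ 1.3 -0.4  0.4]
[-0.0, -0.0, -1.6, -0.0086, -0.0232, 0.0058, 0]
[-0.0, -0.0, -1.6, -0.008, -0.0235, 0.0058, 0]
[-0.0, -0.0, -1.6, -0.0073, -0.0237, 0.0058, 0]
[-0.0, -0.0, -1.6, -0.0067, -0.0239, 0.0058, 0]
[-0.0, -0.0, -1.6, -0.006, -0.024, 0.0058, 0]
[-0.0, -0.0, -1.6, -0.0054, -0.0242, 0.0058, 0]
[-0.0, -0.0, -1.6, -0.0047, -0.0243, 0.0058, 0]
[-0.0, -0.0, -1.6, -0.0041, -0.0244, 0.0058, 0]
[-0.0, -0.0, -1.6, -0.0034, -0.0245, 0.0058, 0]
```

Emit:
{"fn": "apply_moves", "kwargs": {
  "motion": [
    [[0,0,-1.6,-0.0086,-0.023,0.006,0],[0,0,-1.6,-0.008,-0.0235,0.006,0],[0,0,-1.6,-0.007,-0.024,0.006,0],[0,0,-1.6,-0.0065,-0.024,0.006,0],[0,0,-1.6,-0.006,-0.024,0.006,0],[0,0,-1.6,-0.0055,-0.024,0.006,0],[0,0,-1.6,-0.0045,-0.0245,0.006,0],[0,0,-1.6,-0.004,-0.0245,0.006,0],[0,0,-1.6,-0.0035,-0.0245,0.006,0],[0,0,0,0,0,0,0]]
  ]
}}

```text
time: 1.82
eef_pos: [425.1, 141.5, 113.1]
tool_rot: [[-0.958, -0.286, -0.005], [-0.286, 0.958, -0.004], [0.006, -0.002, -1.0]]
wrist_force: [-0.3, -0.2, 1.1]
width: 88.2
```

```bash
cat > wl.py <<'E'
from h import *
import sys
def toolfit(name,guess,z=6.,R=90):
    s=manip.read_state();im=manip.get_image("wrist");cv2.imwrite(f"pics/{name}.png",im[:,:,::-1]);C=cal("wrist",s)
    H,S,V=[c.astype(int) for c in cv2.split(cv2.cvtColor(im,cv2.COLOR_RGB2HSV))]
    m=((S>40)&(S<130)&(V>120)&(H>10)&(H<25)).astype(np.uint8)
    N,l,st,ce=cv2.connectedComponentsWithStats(m)
    for i in range(1,N):
        if st[i,4]<200:continue
        ys,xs=np.where(l==i);W=plane(np.c_[xs,ys],C,z)[:,:2]
        if np.linalg.norm(W.mean(0)-guess)>R:continue
        rc=cv2.minAreaRect(W.astype(np.float32));ev=np.linalg.eigh(np.cov(W.T))[1][:,1]
        print(st[i],"rect",np.round(rc[0],1),np.round(rc[1],1),round(rc[2],1),"ang",np.degrees(np.arctan2(ev[1],ev[0])).round(1))
    print(s["eef_pos"].round(1),"tcp px",proj([s["eef_pos"]],C).round())
E
python3 -c "
from wl import *
toolfit('w1',(423,157))
plan((423,157,120),105.5,1,0)"
```

```text
[ 289  126   25  168 3047] rect [424.7 156.7] [140.7  16.1] 15.6 ang -164.5
[425.1 141.5 113.1] tcp px [[282. 271.]]
at [424.7 142.8 113.4] w 88.3 dist 15.7 t 1.87 F [0.4 0.3 0.6]
[-0.1, -0.3, 1.0, -0.0023, 0.0141, -0.0066, 0]
```

View pics/w1.png

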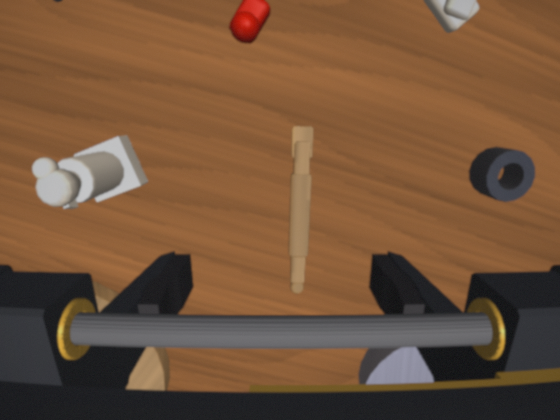

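Wrist view: tool at (300,210) in the picture, measured 140.7 x 16.1 mm, centred at (424.7,156.7), 15.5°. This agrees with the fixed cameras.

```bash
python3 -c "
from wl import *
plan((424.7,156.7,4),105.5,8,0)"
```

```text
at [424.7 142.8 113.4] w 88.3 dist 13.8 t 1.87 F [0.4 0.3 0.6]
[-0.0, -0.0, 0.1, -0.0006, 0.0017, 0.0137, 0]
[-0.0, -0.0, 0.1, -0.0006, 0.0017, 0.0137, 0]
[-0.0, -0.0, 0.1, -0.0005, 0.0017, 0.0137, 0]
[-0.0, -0.0, 0.1, -0.0005, 0.0017, 0.0137, 0]
[-0.0, -0.0, 0.1, -0.0005, 0.0017, 0.0137, 0]
[-0.0, -0.0, 0.1, -0.0005, 0.0017, 0.0137, 0]
[-0.0, -0.0, 0.1, -0.0005, 0.0017, 0.0137, 0]
[-0.0, -0.0, 0.1, -0.0005, 0.0017, 0.0137, 0]
```

Emit:
{"fn": "apply_moves", "kwargs": {
  "motion": [
    [[0,0,0.2,-0.001,0.003,0.015,0],[0,0,0.2,-0.001,0.003,0.016,0],[0,0,0.2,-0.001,0.003,0.016,0],[0,0,0,-0.0005,0.002,0.015,0],[0,0,0,0,0.002,0.013,0],[0,0,0,0,0.001,0.01,0],[0,0,0,0,0,0.007,0],[0,0,0,0,0,0.005,0],[0,0,0,0,0,0,0],[0,0,0,0,0,0,0]]
  ]
}}

```text
time: 2.7
eef_pos: [424.7, 164.3, 15.4]
tool_rot: [[-0.963, -0.27, -0.0], [-0.27, 0.963, 0.002], [-0.001, 0.002, -1.0]]
wrist_force: [0.2, 0.2, -0.1]
width: 87.7
```

```bash
python3 -c "
from wl import *
plan((424.7,156.7,4),105.5,1,0)"
```

```text
at [424.7 164.3  15.4] w 87.7 dist 13.7 t 2.7 F [ 0.2  0.2 -0.1]
[0.1, 0.0, 0.2, 0.0021, -0.0074, 0.0114, 0]
```

Emit:
{"fn": "apply_moves", "kwargs": {
  "motion": [
    [[0,0,0,0.001,-0.003,0.003,0],[0,0,0,0.001,-0.003,0.003,0],[0,0,0,0,-0.002,0.003,0],[0,0,0,0,0,0.002,0],[0,0,0,0,0,0,0],[0,0,0,0,0,0,130],[0,0,0,0,0,0,255],[0,0,0,0,0,0,255],[0,0,0,0,0,0,255],[0,0,0,0,0,0,255]]
  ]
}}

```text
time: 3.53
eef_pos: [427.7, 155.4, 6.0]
tool_rot: [[-0.963, -0.269, 0.005], [-0.269, 0.963, 0.004], [-0.006, 0.002, -1.0]]
wrist_force: [0.2, 0.0, -0.7]
width: 57.0
```

Emit:
{"fn": "apply_moves", "kwargs": {
  "motion": [
    [[0,0,0,0,0,0,255],[0,0,0,0,0,0,255],[0,0,0,0,0,0,255],[0,0,0,0,0,0,255],[0,0,0,0,0,0,255],[0,0,0,0,0,0,255],[0,0,0,0,0,0,255],[0,0,0,0,0,0,255],[0,0,0,0,0,0,255],[0,0,0,0,0,0,255]]
  ]
}}

```text
time: 4.37
eef_pos: [427.8, 155.7, 6.3]
tool_rot: [[-0.963, -0.269, 0.006], [-0.269, 0.963, 0.004], [-0.007, 0.003, -1.0]]
wrist_force: [-1.0, 0.4, 0.0]
width: 15.2
```

Emit:
{"fn": "apply_moves", "kwargs": {
  "motion": [
    [[0,0,0,0,0,-0.008,255],[0,0,0,0,0,-0.015,255],[0,0,0,0,0,-0.02,255],[0,0,0,0,0,-0.025,255],[0,0,0,0,0,-0.025,255],[0,0,0,0,0,-0.025,255],[0,0,0,0,0,-0.02,255],[0,0,0,0,0,-0.015,255],[0,0,0,0,0,-0.008,255],[0,0,0,0,0,0,255]]
  ]
}}

```text
time: 5.2
eef_pos: [424.4, 154.1, 177.6]
tool_rot: [[-0.963, -0.269, 0.002], [-0.269, 0.963, 0.003], [-0.003, 0.002, -1.0]]
wrist_force: [0.4, 0.4, -1.0]
width: 15.3
```

```bash
python3 -c "
from wl import *
plan((570,-331,150),-7.1,20,255)"
```

```text
at [424.4 154.1 177.6] w 15.3 dist 25.4 t 5.2 F [ 0.4  0.4 -1. ]
[0.0, -0.0, 5.6, -0.0005, -0.0253, 0.0013, 255]
[0.0, -0.0, 5.6, -0.003, -0.0252, 0.0013, 255]
[0.0, -0.0, 5.6, -0.0054, -0.0247, 0.0013, 255]
[0.0, -0.0, 5.6, -0.0078, -0.0241, 0.0013, 255]
[0.0, -0.0, 5.6, -0.0102, -0.0232, 0.0013, 255]
[0.0, -0.0, 5.6, -0.0124, -0.0221, 0.0013, 255]
[0.0, -0.0, 5.6, -0.0145, -0.0208, 0.0014, 255]
[0.0, -0.0, 5.6, -0.0165, -0.0192, 0.0014, 255]
[0.0, -0.0, 5.6, -0.0183, -0.0175, 0.0014, 255]
[0.0, -0.0, 5.6, -0.0199, -0.0157, 0.0014, 255]
[0.0, -0.0, 5.6, -0.0213, -0.0136, 0.0014, 255]
[0.0, -0.0, 5.6, -0.0226, -0.0115, 0.0014, 255]
[0.0, -0.0, 5.6, -0.0236, -0.0092, 0.0014, 255]
[0.0, -0.0, 5.6, -0.0244, -0.0068, 0.0014, 255]
[0.0, -0.0, 5.6, -0.0249, -0.0044, 0.0014, 255]
[0.0, -0.0, 5.6, -0.0253, -0.0019, 0.0014, 255]
[0.0, -0.0, 5.6, -0.0253, 0.0006, 0.0014, 255]
[0.0, -0.0, 5.6, -0.0251, 0.003, 0.0014, 255]
[0.0, -0.0, 5.6, -0.0247, 0.0055, 0.0014, 255]
[0.0, -0.0, 5.6, -0.0241, 0.0079, 0.0014, 255]
```

Emit:
{"fn": "apply_moves", "kwargs": {
  "motion": [
    [[0,0,3,-0.001,-0.015,0,255],[0,0,5.6,-0.003,-0.025,0,255],[0,0,5.6,-0.005,-0.025,0,255],[0,0,5.6,-0.008,-0.024,0,255],[0,0,5.6,-0.01,-0.023,0,255],[0,0,5.6,-0.012,-0.022,0,255],[0,0,5.6,-0.0145,-0.021,0,255],[0,0,5.6,-0.0165,-0.019,0,255],[0,0,5.6,-0.018,-0.0175,0,255],[0,0,5.6,-0.02,-0.0155,0,255]]
  ]
}}

```text
time: 6.03
eef_pos: [497.0, -80.7, 167.6]
tool_rot: [[-0.769, 0.64, -0.01], [0.64, 0.769, 0.007], [0.012, -0.001, -1.0]]
wrist_force: [0.6, 1.2, -0.7]
width: 15.5
```

Emit:
{"fn": "apply_moves", "kwargs": {
  "motion": [
    [[0,0,5.6,-0.021,-0.0135,0.001,255],[0,0,5.6,-0.0225,-0.0115,0.001,255],[0,0,5.6,-0.0235,-0.009,0.001,255],[0,0,5.6,-0.0245,-0.007,0.002,255],[0,0,5.6,-0.025,-0.0045,0.002,255],[0,0,5.6,-0.025,-0.002,0.002,255],[0,0,5.6,-0.025,0.0005,0.002,255],[0,0,5.6,-0.025,0.003,0.002,255],[0,0,5,-0.015,0.004,0.002,255],[0,0,0,0,0,0,255]]
  ]
}}

```text
time: 6.87
eef_pos: [553.4, -301.0, 132.8]
tool_rot: [[0.046, 0.998, -0.03], [0.999, -0.046, 0.015], [0.013, -0.031, -0.999]]
wrist_force: [0.1, 1.3, 0.4]
width: 15.2
```

```bash
python3 -c "
from wl import *
plan((570,-331,60),-7.1,8,255)"
```

```text
at [ 553.4 -301.   132.8] w 15.2 dist 10.1 t 6.87 F [0.1 1.3 0.4]
[-0.2, -0.1, 0.6, -0.0038, 0.0025, 0.009, 255]
[-0.2, -0.1, 0.6, -0.0037, 0.0025, 0.009, 255]
[-0.2, -0.1, 0.6, -0.0037, 0.0025, 0.009, 255]
[-0.2, -0.1, 0.6, -0.0037, 0.0025, 0.009, 255]
[-0.2, -0.1, 0.6, -0.0036, 0.0025, 0.009, 255]
[-0.2, -0.1, 0.6, -0.0036, 0.0025, 0.0091, 255]
[-0.2, -0.1, 0.6, -0.0035, 0.0025, 0.0091, 255]
[-0.2, -0.1, 0.6, -0.0035, 0.0025, 0.0091, 255]
```

Emit:
{"fn": "apply_moves", "kwargs": {
  "motion": [
    [[-0.3,-0.1,0.6,-0.005,0.003,0.009,255],[-0.3,-0.1,0.6,-0.005,0.003,0.009,255],[-0.3,-0.1,0.6,-0.004,0.003,0.009,255],[-0.2,-0.1,0.6,-0.004,0.003,0.009,255],[-0.2,-0.1,0.6,-0.004,0.003,0.009,255],[-0.2,-0.1,0.6,-0.003,0.002,0.009,255],[-0.2,-0.1,0.6,-0.002,0.002,0.007,255],[0,0,0,-0.001,0,0.005,255],[0,0,0,0,0,0,255],[0,0,0,0,0,0,255]]
  ]
}}

```text
time: 7.7
eef_pos: [566.7, -326.0, 53.1]
tool_rot: [[0.117, 0.993, -0.008], [0.993, -0.117, 0.006], [0.005, -0.008, -1.0]]
wrist_force: [-0.1, -1.0, 0.3]
width: 15.8
```

```bash
python3 -c "
from wl import *
plan((570,-331,12),-7.1,1,255)"
```

```text
at [ 566.7 -326.    53.1] w 15.8 dist 41.5 t 7.7 F [-0.1 -1.   0.3]
[-0.5, -0.3, 0.4, -0.0048, 0.0042, 0.041, 255]
```

Emit:
{"fn": "apply_moves", "kwargs": {
  "motion": [
    [[-0.1,-0.1,0.1,-0.001,0.001,0.006,255],[-0.1,-0.1,0.1,-0.001,0.001,0.007,255],[-0.1,0,0.1,-0.001,0.001,0.007,255],[-0.1,0,0,-0.001,0.001,0.006,255],[0,0,0,0,0,0.005,255],[0,0,0,0,0,0.004,255],[0,0,0,0,0,0.003,255],[0,0,0,0,0,0.002,255],[0,0,0,0,0,0,255],[0,0,0,0,0,0,255]]
  ]
}}

```text
time: 8.53
eef_pos: [572.1, -331.5, 11.4]
tool_rot: [[0.122, 0.993, 0.003], [0.993, -0.122, -0.001], [-0.0, 0.003, -1.0]]
wrist_force: [0.5, 0.1, -0.0]
width: 15.4
```

```bash
python3 -c "
from wl import *
plan((570,-331,12),-7.1,1,255)"
```

```text
at [ 572.1 -331.5   11.4] w 15.4 dist 2.2 t 8.53 F [ 0.5  0.1 -0. ]
[0.2, 0.0, 0.1, 0.0002, -0.0021, -0.0006, 255]
```

Emit:
{"fn": "apply_moves", "kwargs": {
  "motion": [
    [[0,0,0,0,-0.001,0,180],[0,0,0,0,0,0,180],[0,0,0,0,0,0,180],[0,0,0,0,0,0,180],[0,0,0,0,0,-0.003,180],[0,0,0,0,0,-0.008,180],[0,0,0,0,0,-0.015,180],[0,0,0,0,0,-0.025,100],[0,0,0,0,0,-0.03,0],[0,0,0,0,0,-0.03,0]]
  ]
}}

```text
time: 9.37
eef_pos: [565.2, -327.8, 118.9]
tool_rot: [[0.122, 0.992, -0.011], [0.993, -0.122, 0.008], [0.007, -0.012, -1.0]]
wrist_force: [0.4, -0.4, -0.3]
width: 43.8
```

```bash
python3 -c "
from wl import *
toolfit('w2',(570,-331),11)
plan((353.6,-312,120),69.5,14,0)"
```

```text
[ 282  121   21  168 3005] rect [ 572.8 -328.6] [139.5  15.5] 83.1 ang 83.0
[ 565.2 -327.8  118.9] tcp px [[280. 271.]]
at [ 569.  -330.2  126.9] w 48.2 dist 15.5 t 9.42 F [ 1.  -1.3  3.4]
[-0.0, -0.0, -5.5, -0.0006, -0.0154, 0.0005, 0]
[-0.0, -0.0, -5.5, 0.0009, -0.0154, 0.0005, 0]
[-0.0, -0.0, -5.5, 0.0024, -0.0153, 0.0005, 0]
[-0.0, -0.0, -5.5, 0.0038, -0.015, 0.0005, 0]
[-0.0, -0.0, -5.5, 0.0052, -0.0145, 0.0005, 0]
[-0.0, -0.0, -5.5, 0.0066, -0.014, 0.0005, 0]
[-0.0, -0.0, -5.5, 0.0079, -0.0133, 0.0005, 0]
[-0.0, -0.0, -5.5, 0.0091, -0.0125, 0.0005, 0]
[-0.0, -0.0, -5.5, 0.0102, -0.0116, 0.0005, 0]
[-0.0, -0.0, -5.5, 0.0113, -0.0105, 0.0005, 0]
[-0.0, -0.0, -5.5, 0.0122, -0.0094, 0.0005, 0]
[-0.0, -0.0, -5.5, 0.0131, -0.0082, 0.0005, 0]
[-0.0, -0.0, -5.5, 0.0138, -0.0069, 0.0005, 0]
[-0.0, -0.0, -5.5, 0.0144, -0.0056, 0.0005, 0]
```

Emit:
{"fn": "apply_moves", "kwargs": {
  "motion": [
    [[0,0,-5.5,0,-0.015,0,0],[0,0,-5.5,0.001,-0.015,0,0],[0,0,-5.5,0.002,-0.015,0,0],[0,0,-5.5,0.004,-0.015,0,0],[0,0,-5.5,0.005,-0.0145,0,0],[0,0,-5.5,0.0065,-0.014,0,0],[0,0,-5.5,0.008,-0.013,0,0],[0,0,-5.5,0.009,-0.0125,0,0],[0,0,-5.5,0.01,-0.0115,0,0],[0,0,-5.5,0.011,-0.0105,0,0]]
  ]
}}

```text
time: 10.25
eef_pos: [420.1, -324.2, 141.2]
tool_rot: [[-0.774, 0.633, 0.022], [0.632, 0.775, -0.013], [-0.025, 0.003, -1.0]]
wrist_force: [-0.4, -0.2, 0.0]
width: 88.4
```

Emit:
{"fn": "apply_moves", "kwargs": {
  "motion": [
    [[0,0,-5.5,0.012,-0.009,0,0],[0,0,-5.5,0.013,-0.008,0,0],[0,0,-5.5,0.013,-0.007,0,0],[0,0,-3,0.007,-0.003,0,0],[0,0,0,0,0,0,0],[0,0,0,0,0,0,0],[0,0,0,0,0,0,0],[0,0,0,0,0,0,0],[0,0,0,0,0,0,0],[0,0,0,0,0,0,0]]
  ]
}}

```text
time: 11.08
eef_pos: [365.3, -324.2, 145.4]
tool_rot: [[-0.946, 0.324, 0.028], [0.324, 0.946, -0.019], [-0.033, -0.009, -0.999]]
wrist_force: [0.0, -0.2, 0.3]
width: 88.2
```

```bash
python3 -c "
from wl import *
toolfit('w3',(353.6,-312))
plan((353.6,-312,120),69.5,1,0)"
```

```text
[ 283   96   27  157 2562] rect [ 355.3 -310.3] [ 16.  140.3] 67.5 ang 157.4
[ 365.3 -324.2  145.4] tcp px [[281. 271.]]
at [ 365.4 -324.2  145.4] w 88.4 dist 30.5 t 11.13 F [-0.8  0.9 -0.2]
[-0.5, 1.9, 1.6, 0.0159, 0.008, 0.0248, 0]
```

```bash
python3 -c "
from wl import *
plan((355.3,-310.3,4),67.5,8,0)"
```

```text
at [ 365.4 -324.2  145.4] w 88.4 dist 17.8 t 11.13 F [-0.8  0.9 -0.2]
[-0.1, 0.2, 0.5, 0.0023, 0.0014, 0.0176, 0]
[-0.1, 0.2, 0.5, 0.0023, 0.0014, 0.0176, 0]
[-0.1, 0.2, 0.5, 0.0022, 0.0013, 0.0176, 0]
[-0.1, 0.2, 0.5, 0.0021, 0.0013, 0.0176, 0]
[-0.1, 0.2, 0.5, 0.0021, 0.0013, 0.0176, 0]
[-0.1, 0.2, 0.5, 0.002, 0.0012, 0.0176, 0]
[-0.1, 0.2, 0.5, 0.002, 0.0012, 0.0177, 0]
[-0.1, 0.2, 0.5, 0.0019, 0.0012, 0.0177, 0]
```

Emit:
{"fn": "apply_moves", "kwargs": {
  "motion": [
    [[-0.1,0.3,0.5,0.002,0.0015,0.016,0],[-0.1,0.3,0.5,0.002,0.0015,0.018,0],[-0.1,0.3,0.5,0.002,0.0015,0.018,0],[-0.1,0.3,0.5,0.002,0.0015,0.018,0],[-0.1,0.2,0.5,0.002,0.001,0.017,0],[-0.1,0.2,0.5,0.002,0.001,0.014,0],[0,0.1,0.5,0.002,0.001,0.01,0],[0,0.1,0.3,0.001,0.001,0.006,0],[0,0,0,0,0,0,0],[0,0,0,0,0,0,0]]
  ]
}}

```text
time: 11.97
eef_pos: [361.2, -312.1, 24.9]
tool_rot: [[-0.921, 0.388, 0.005], [0.388, 0.922, -0.001], [-0.005, 0.001, -1.0]]
wrist_force: [0.3, -0.0, -0.1]
width: 88.3
```

```bash
python3 -c "
from wl import *
plan((355.3,-310.3,5),67.5,1,0)"
```

```text
at [ 361.2 -312.1   24.9] w 88.3 dist 20.8 t 11.97 F [ 0.3 -0.  -0.1]
[0.0, 0.3, -0.4, 0.0062, -0.0006, 0.0198, 0]
```

Emit:
{"fn": "apply_moves", "kwargs": {
  "motion": [
    [[0,0.1,-0.1,0.002,0,0.005,0],[0,0.1,-0.1,0.002,0,0.005,0],[0,0,0,0.001,0,0.004,0],[0,0,0,0,0,0.003,0],[0,0,0,0,0,0.002,0],[0,0,0,0,0,0,0],[0,0,0,0,0,0,130],[0,0,0,0,0,0,255],[0,0,0,0,0,0,255],[0,0,0,0,0,0,255]]
  ]
}}

```text
time: 12.8
eef_pos: [358.8, -312.7, 7.5]
tool_rot: [[-0.923, 0.385, 0.007], [0.385, 0.923, -0.005], [-0.008, -0.002, -1.0]]
wrist_force: [-0.7, -1.4, -0.3]
width: 63.7
```

Emit:
{"fn": "apply_moves", "kwargs": {
  "motion": [
    [[0,0,0,0,0,0,255],[0,0,0,0,0,0,255],[0,0,0,0,0,0,255],[0,0,0,0,0,0,255],[0,0,0,0,0,0,255],[0,0,0,0,0,0,255],[0,0,0,0,0,0,255],[0,0,0,0,0,0,255],[0,0,0,0,0,0,255],[0,0,0,0,0,0,255]]
  ]
}}

```text
time: 13.63
eef_pos: [359.2, -313.0, 8.0]
tool_rot: [[-0.923, 0.385, 0.007], [0.385, 0.923, -0.006], [-0.009, -0.002, -1.0]]
wrist_force: [-0.1, 0.5, -0.1]
width: 14.9
```

Emit:
{"fn": "apply_moves", "kwargs": {
  "motion": [
    [[0,0,0,0,0,-0.006,255],[0,0,0,0,0,-0.01,255],[0,0,0,0,0,-0.015,255],[0,0,0,0,0,-0.02,255],[0,0,0,0,0,-0.02,255],[0,0,0,0,0,-0.015,255],[0,0,0,0,0,-0.01,255],[0,0,0,0,0,-0.005,255],[0,0,0,0,0,0,255],[0,0,0,0,0,0,255]]
  ]
}}

```text
time: 14.47
eef_pos: [357.7, -311.8, 118.1]
tool_rot: [[-0.923, 0.385, 0.007], [0.385, 0.923, -0.006], [-0.009, -0.002, -1.0]]
wrist_force: [-0.4, -0.1, -0.3]
width: 15.0
```

```bash
python3 -c "
from wl import *
plan((516.5,-323,75),-7.1,14,255)"
```

```text
at [ 357.7 -311.8  118.1] w 15.0 dist 11.8 t 14.47 F [-0.4 -0.1 -0.3]
[0.0, 0.0, 5.3, -0.0108, 0.0036, 0.0032, 255]
[0.0, 0.0, 5.3, -0.0104, 0.0046, 0.0032, 255]
[0.0, 0.0, 5.3, -0.0099, 0.0056, 0.0031, 255]
[0.0, 0.0, 5.3, -0.0093, 0.0064, 0.0031, 255]
[0.0, 0.0, 5.3, -0.0087, 0.0073, 0.0031, 255]
[0.0, 0.0, 5.3, -0.008, 0.0081, 0.0031, 255]
[0.0, 0.0, 5.3, -0.0072, 0.0088, 0.0031, 255]
[0.0, 0.0, 5.3, -0.0064, 0.0094, 0.0031, 255]
[0.0, 0.0, 5.3, -0.0055, 0.01, 0.0031, 255]
[0.0, 0.0, 5.3, -0.0045, 0.0104, 0.0031, 255]
[0.0, 0.0, 5.3, -0.0035, 0.0108, 0.0031, 255]
[0.0, 0.0, 5.3, -0.0025, 0.0111, 0.0031, 255]
[0.0, 0.0, 5.3, -0.0015, 0.0113, 0.0031, 255]
[0.0, 0.0, 5.3, -0.0004, 0.0114, 0.0031, 255]
```

Emit:
{"fn": "apply_moves", "kwargs": {
  "motion": [
    [[0,0,5.3,-0.011,0.0035,0,255],[0,0,5.3,-0.0105,0.0045,0,255],[0,0,5.3,-0.01,0.0055,0,255],[0,0,5.3,-0.009,0.0065,0.001,255],[0,0,5.3,-0.0085,0.007,0.002,255],[0,0,5.3,-0.008,0.008,0.002,255],[0,0,5.3,-0.007,0.009,0.003,255],[0,0,5.3,-0.0065,0.0095,0.003,255],[0,0,5.3,-0.0055,0.01,0.003,255],[0,0,5.3,-0.0045,0.0105,0.003,255]]
  ]
}}

```text
time: 15.3
eef_pos: [467.2, -316.4, 88.4]
tool_rot: [[-0.204, 0.979, -0.009], [0.979, 0.204, 0.007], [0.009, -0.008, -1.0]]
wrist_force: [-0.1, -0.8, -0.1]
width: 15.2
```

Emit:
{"fn": "apply_moves", "kwargs": {
  "motion": [
    [[0,0,5.3,-0.0035,0.011,0.003,255],[0,0,5.3,-0.0025,0.011,0.003,255],[0,0,5.3,-0.0015,0.011,0.003,255],[0,0,4,0,0.008,0.003,255],[0,0,0,0,0,0,255],[0,0,0,0,0,0,255],[0,0,0,0,0,0,255],[0,0,0,0,0,0,255],[0,0,0,0,0,0,255],[0,0,0,0,0,0,255]]
  ]
}}

```text
time: 16.13
eef_pos: [504.3, -316.1, 62.7]
tool_rot: [[0.155, 0.988, -0.027], [0.988, -0.154, 0.019], [0.015, -0.03, -0.999]]
wrist_force: [0.8, -0.6, -0.7]
width: 15.2
```

```bash
python3 -c "
from wl import *
z=manip.read_state()['eef_pos'][2]
toolfit('w4',(516,-325),z-2)
plan((516,-324,15),-7.1,8,255)"
```

```text
[ 263  112   37  203 6546] rect [ 508.1 -292.1] [100.4  16. ] 80.9 ang 81.0
[ 376  127   35  147 3830] rect [ 561.3 -291.2] [70.5 13.2] 82.9 ang 83.2
[270 348  22  29 503] rect [ 495.7 -371.8] [19.  11.5] 81.7 ang 80.7
[ 504.3 -316.1   62.7] tcp px [[280. 271.]]
at [ 504.4 -316.2   62.7] w 15.1 dist 6.2 t 16.18 F [-0.3  0.8 -0.6]
[-0.2, -0.1, -0.2, -0.0008, 0.0018, 0.0059, 255]
[-0.2, -0.1, -0.2, -0.0008, 0.0017, 0.0059, 255]
[-0.2, -0.1, -0.2, -0.0008, 0.0017, 0.0059, 255]
[-0.2, -0.1, -0.2, -0.0008, 0.0017, 0.0059, 255]
[-0.2, -0.1, -0.2, -0.0008, 0.0017, 0.0059, 255]
[-0.2, -0.1, -0.2, -0.0008, 0.0016, 0.0059, 255]
[-0.2, -0.1, -0.2, -0.0008, 0.0016, 0.006, 255]
[-0.2, -0.1, -0.2, -0.0008, 0.0016, 0.006, 255]
```

View pics/w4.png

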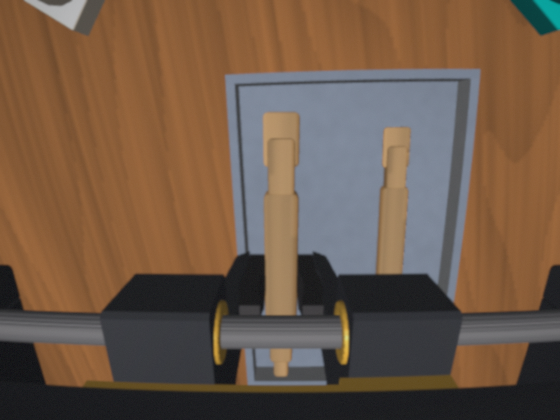

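The held tool runs straight down the image at x≈282. The first tool lies in the tray at (393,200), well clear of it.

Emit:
{"fn": "apply_moves", "kwargs": {
  "motion": [
    [[-0.2,-0.1,-0.2,-0.001,0.002,0.006,255],[-0.2,-0.1,-0.2,-0.001,0.002,0.007,255],[-0.2,-0.1,-0.2,-0.001,0.002,0.007,255],[-0.2,-0.1,-0.2,-0.001,0.002,0.007,255],[-0.2,0,-0.1,-0.001,0.002,0.006,255],[-0.1,0,0,0,0.001,0.005,255],[-0.1,0,0,0,0,0.003,255],[0,0,0,0,0,0.002,255],[0,0,0,0,0,0,255],[0,0,0,0,0,0,255]]
  ]
}}

```text
time: 17.02
eef_pos: [513.9, -322.8, 14.2]
tool_rot: [[0.137, 0.991, -0.006], [0.991, -0.137, 0.009], [0.008, -0.007, -1.0]]
wrist_force: [-0.5, 0.5, -0.4]
width: 15.1
```

```bash
python3 -c "
from wl import *
plan((516,-324,14),-7.1,1,255)"
```

```text
at [ 513.9 -322.8   14.2] w 15.1 dist 2.4 t 17.02 F [-0.5  0.5 -0.4]
[-0.4, -0.4, -0.8, -0.0009, 0.0022, 0.0002, 255]
```

Emit:
{"fn": "apply_moves", "kwargs": {
  "motion": [
    [[0,0,0,0,0.001,0.001,255],[0,0,0,0,0,0,180],[0,0,0,0,0,0,180],[0,0,0,0,0,0,180],[0,0,0,0,0,-0.003,180],[0,0,0,0,0,-0.008,180],[0,0,0,0,0,-0.015,180],[0,0,0,0,0,-0.03,100],[0,0,0,0,0,-0.035,0],[0,0,0,0,0,-0.035,0]]
  ]
}}

```text
time: 17.85
eef_pos: [510.6, -320.4, 137.5]
tool_rot: [[0.137, 0.99, -0.019], [0.99, -0.137, 0.018], [0.015, -0.021, -1.0]]
wrist_force: [0.4, -0.3, 0.5]
width: 44.1
```

```bash
python3 -c "
from wl import *
toolfit('w5',(543,-328),11)
plan((404,-148,150),-20,10,0)"
```

```text
[ 281  119   19  159 2620] rect [ 516.4 -318.6] [139.6  15.2] 82.2 ang 82.1
[ 346  122   24  139 2464] rect [ 573.8 -318.9] [120.3  16.9] 83.0 ang 83.3
[ 510.6 -320.4  137.5] tcp px [[280. 271.]]
at [ 515.  -323.4  146.5] w 47.4 dist 20.8 t 17.9 F [ 1.1 -0.6  3.7]
[-0.1, -0.0, 1.2, 0.0159, -0.0134, -0.0001, 0]
[-0.1, -0.0, 1.2, 0.0156, -0.0137, -0.0001, 0]
[-0.1, -0.0, 1.2, 0.0153, -0.0141, -0.0001, 0]
[-0.1, -0.0, 1.2, 0.015, -0.0144, -0.0002, 0]
[-0.1, -0.0, 1.2, 0.0147, -0.0147, -0.0002, 0]
[-0.1, -0.0, 1.2, 0.0144, -0.015, -0.0002, 0]
[-0.1, -0.0, 1.2, 0.014, -0.0153, -0.0002, 0]
[-0.1, -0.0, 1.2, 0.0137, -0.0156, -0.0003, 0]
[-0.1, -0.0, 1.2, 0.0134, -0.0159, -0.0003, 0]
[-0.1, -0.0, 1.2, 0.013, -0.0162, -0.0003, 0]
```

Emit:
{"fn": "apply_moves", "kwargs": {
  "motion": [
    [[-0.1,0,-0.8,0.015,-0.013,0,0],[-0.1,0,-0.8,0.016,-0.0135,0,0],[-0.1,0,-0.8,0.016,-0.0135,0,0],[-0.1,0,-0.8,0.016,-0.0135,0,0],[-0.1,0,-0.8,0.016,-0.0135,0,0],[-0.1,0,-0.8,0.0165,-0.013,0,0],[-0.1,0,-0.8,0.0165,-0.013,0,0],[-0.1,0,-0.8,0.0165,-0.013,0,0],[-0.1,0,-0.8,0.015,-0.009,0,0],[-0.1,0,-0.8,0.01,-0.004,0,0]]
  ]
}}

```text
time: 18.73
eef_pos: [411.7, -161.6, 161.9]
tool_rot: [[-0.005, 0.999, 0.037], [1.0, 0.006, -0.008], [-0.008, 0.037, -0.999]]
wrist_force: [-0.3, 0.4, 1.2]
width: 88.3
```

Emit:
{"fn": "apply_moves", "kwargs": {
  "motion": [
    [[0,0,0,0,0,0,0],[0,0,0,0,0,0,0],[0,0,0,0,0,0,0],[0,0,0,0,0,0,0],[0,0,0,0,0,0,0],[0,0,0,0,0,0,0],[0,0,0,0,0,0,0],[0,0,0,0,0,0,0],[0,0,0,0,0,0,0],[0,0,0,0,0,0,0]]
  ]
}}

```text
time: 19.57
eef_pos: [414.6, -163.8, 164.0]
tool_rot: [[-0.005, 0.999, 0.042], [1.0, 0.005, -0.011], [-0.011, 0.041, -0.999]]
wrist_force: [0.3, -0.7, 0.9]
width: 87.6
```

```bash
python3 -c "
from wl import *
s=manip.read_state();im=manip.get_image('wrist');cv2.imwrite('pics/w6.png',im[:,:,::-1]);C=cal('wrist',s)
print(proj([(404,-148,16),(404,-148,61)],C).round())
plan((404,-147.5,110),0,6,0)"
```

```text
[[262. 179.]
 [261. 191.]]
at [ 414.5 -163.8  164. ] w 88.0 dist 9.6 t 19.62 F [ 0.1 -0.   0.1]
[0.4, 0.1, 0.0, 0.0028, -0.0021, 0.0089, 0]
[0.4, 0.1, 0.0, 0.0028, -0.0021, 0.0089, 0]
[0.4, 0.1, 0.0, 0.0028, -0.002, 0.0089, 0]
[0.4, 0.1, 0.0, 0.0028, -0.0019, 0.009, 0]
[0.4, 0.1, 0.0, 0.0027, -0.0019, 0.009, 0]
[0.4, 0.1, 0.0, 0.0027, -0.0018, 0.009, 0]
```

View pics/w6.png

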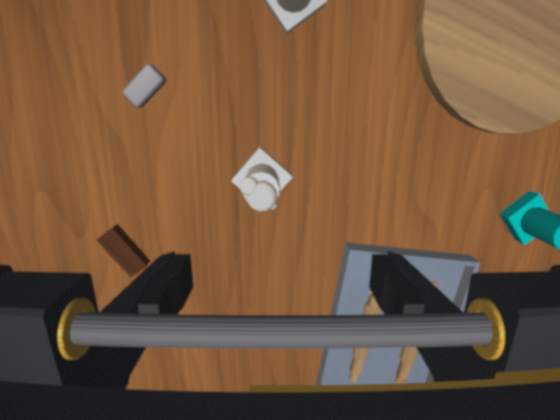

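Bust foot centre is at (262,179) in this view, exactly where the prediction puts it, so (404,-148) is confirmed.

Emit:
{"fn": "apply_moves", "kwargs": {
  "motion": [
    [[0.5,0.2,0,0.003,-0.002,0.008,0],[0.5,0.2,0,0.003,-0.002,0.01,0],[0.5,0.2,0,0.003,-0.002,0.01,0],[0.4,0.1,0,0.003,-0.002,0.01,0],[0.4,0.1,0,0.003,-0.002,0.01,0],[0.2,0,0,0.002,-0.001,0.008,0],[0,0,0,0,0,0.004,0],[0,0,0,0,0,0,0],[0,0,0,0,0,0,0],[0,0,0,0,0,0,0]]
  ]
}}

```text
time: 20.45
eef_pos: [401.0, -143.6, 94.6]
tool_rot: [[-0.006, 1.0, -0.012], [1.0, 0.006, 0.007], [0.007, -0.012, -1.0]]
wrist_force: [0.6, -0.5, 0.2]
width: 88.2
```

```bash
python3 -c "
from wl import *
plan((404,-148,27),0,7,0)"
```

```text
at [ 401.  -143.6   94.6] w 88.2 dist 9.7 t 20.45 F [ 0.6 -0.5  0.2]
[-0.1, -0.1, 0.1, -0.0007, 0.0005, 0.0096, 0]
[-0.1, -0.1, 0.1, -0.0007, 0.0005, 0.0096, 0]
[-0.1, -0.1, 0.1, -0.0007, 0.0005, 0.0096, 0]
[-0.1, -0.1, 0.1, -0.0007, 0.0005, 0.0096, 0]
[-0.1, -0.1, 0.1, -0.0007, 0.0005, 0.0096, 0]
[-0.1, -0.1, 0.1, -0.0006, 0.0005, 0.0097, 0]
[-0.1, -0.1, 0.1, -0.0006, 0.0004, 0.0097, 0]
```

Emit:
{"fn": "apply_moves", "kwargs": {
  "motion": [
    [[-0.1,-0.1,0.1,-0.001,0.0005,0.008,0],[-0.1,-0.1,0.1,-0.001,0.0005,0.01,0],[-0.1,-0.1,0,-0.001,0.0005,0.01,0],[-0.1,-0.1,0,-0.001,0.0005,0.01,0],[-0.1,0,0,0,0.0005,0.009,0],[0,0,0,0,0,0.007,0],[0,0,0,0,0,0.004,0],[0,0,0,0,0,0.002,0],[0,0,0,0,0,0,0],[0,0,0,0,0,0,0]]
  ]
}}

```text
time: 21.28
eef_pos: [407.8, -150.4, 33.6]
tool_rot: [[-0.001, 1.0, 0.007], [1.0, 0.001, -0.005], [-0.005, 0.007, -1.0]]
wrist_force: [0.0, -0.7, -0.3]
width: 88.3
```

```bash
python3 -c "
from wl import *
plan((404,-148,27),0,1,0)"
```

```text
at [ 407.8 -150.4   33.6] w 88.3 dist 8.0 t 21.28 F [ 0.  -0.7 -0.3]
[0.4, 0.3, 0.1, 0.0025, -0.0038, 0.0066, 0]
```

Emit:
{"fn": "apply_moves", "kwargs": {
  "motion": [
    [[0.1,0.1,0,0.0015,-0.002,0.003,0],[0.1,0,0,0.0005,-0.001,0.002,0],[0,0,0,0,0,0.001,0],[0,0,0,0,0,0,0],[0,0,0,0,0,0,60],[0,0,0,0,0,0,110],[0,0,0,0,0,0,140],[0,0,0,0,0,0,150],[0,0,0,0,0,0,160],[0,0,0,0,0,0,170]]
  ]
}}

```text
time: 22.12
eef_pos: [406.2, -148.9, 28.8]
tool_rot: [[-0.001, 1.0, 0.007], [1.0, 0.001, -0.005], [-0.005, 0.007, -1.0]]
wrist_force: [0.5, 0.0, -0.4]
width: 50.1
```

Emit:
{"fn": "apply_moves", "kwargs": {
  "motion": [
    [[0,0,0,0,0,0,200],[0,0,0,0,0,0,255],[0,0,0,0,0,0,255],[0,0,0,0,0,0,255],[0,0,0,0,0,0,255],[0,0,0,0,0,0,255],[0,0,0,0,0,0,255],[0,0,0,0,0,0,255],[0,0,0,0,0,0,255],[0,0,0,0,0,0,255]]
  ]
}}

```text
time: 22.95
eef_pos: [405.8, -148.8, 28.9]
tool_rot: [[-0.001, 1.0, 0.006], [1.0, 0.001, -0.005], [-0.005, 0.006, -1.0]]
wrist_force: [-0.2, 0.0, 0.4]
width: 29.2
```

```bash
python3 -c "
from wl import *
plan((404,-148,27),0,1,0)"
```

```text
at [ 405.8 -148.8   28.9] w 29.2 dist 2.7 t 22.95 F [-0.2  0.   0.4]
[0.3, 0.3, 0.1, 0.0008, -0.0018, 0.0018, 0]
```

Emit:
{"fn": "apply_moves", "kwargs": {
  "motion": [
    [[0,0,0,0,0,-0.006,255],[0,0,0,0,0,-0.012,255],[0,0,0,0,0,-0.018,255],[0,0,0,0,0,-0.02,255],[0,0,0,0,0,-0.02,255],[0,0,0,0,0,-0.015,255],[0,0,0,0,0,-0.01,255],[0,0,0,0,0,-0.005,255],[0,0,0,0,0,0,255],[0,0,0,0,0,0,255]]
  ]
}}

```text
time: 23.78
eef_pos: [401.8, -146.7, 138.4]
tool_rot: [[-0.001, 1.0, -0.0], [1.0, 0.001, -0.002], [-0.002, -0.0, -1.0]]
wrist_force: [-0.1, -0.1, -2.7]
width: 29.1
```

```bash
python3 -c "
from wl import *
plan((632,-46,130),0,12,255)"
```

```text
at [ 401.8 -146.7  138.4] w 29.1 dist 20.9 t 23.78 F [-0.1 -0.1 -2.7]
[-0.0, 0.0, 0.0, 0.0084, 0.0192, 0.0007, 255]
[-0.0, 0.0, 0.0, 0.0084, 0.0192, 0.0007, 255]
[-0.0, 0.0, 0.0, 0.0084, 0.0192, 0.0007, 255]
[-0.0, 0.0, 0.0, 0.0084, 0.0192, 0.0007, 255]
[-0.0, 0.0, 0.0, 0.0084, 0.0192, 0.0007, 255]
[-0.0, 0.0, 0.0, 0.0084, 0.0192, 0.0007, 255]
[-0.0, 0.0, 0.0, 0.0084, 0.0192, 0.0007, 255]
[-0.0, 0.0, 0.0, 0.0084, 0.0192, 0.0007, 255]
[-0.0, 0.0, 0.0, 0.0084, 0.0192, 0.0007, 255]
[-0.0, 0.0, 0.0, 0.0084, 0.0192, 0.0007, 255]
[-0.0, 0.0, 0.0, 0.0084, 0.0192, 0.0007, 255]
[-0.0, 0.0, 0.0, 0.0084, 0.0192, 0.0007, 255]
```

Weight is felt (2.7 N) and the bust is held. I'll carry it to the board.

Emit:
{"fn": "apply_moves", "kwargs": {
  "motion": [
    [[0,0,0,0.004,0.01,-0.001,255],[0,0,0,0.007,0.016,-0.001,255],[0,0,0,0.008,0.019,0,255],[0,0,0,0.0085,0.019,0,255],[0,0,0,0.0085,0.019,0,255],[0,0,0,0.0085,0.019,0,255],[0,0,0,0.0085,0.019,0,255],[0,0,0,0.0085,0.019,0,255],[0,0,0,0.0085,0.019,0,255],[0,0,0,0.0085,0.019,0,255]]
  ]
}}

```text
time: 24.62
eef_pos: [582.3, -60.4, 124.6]
tool_rot: [[0.005, 1.0, -0.021], [1.0, -0.004, 0.004], [0.004, -0.021, -1.0]]
wrist_force: [0.5, -0.0, -1.1]
width: 29.0
```

```bash
python3 -c "
from wl import *
plan((632,-46,110),0,6,255)"
```

```text
at [582.3 -60.4 124.6] w 29.0 dist 9.0 t 24.62 F [ 0.5 -0.  -1.1]
[-0.2, -0.0, -0.0, 0.0024, 0.0083, 0.0023, 255]
[-0.2, -0.0, -0.0, 0.0024, 0.0083, 0.0023, 255]
[-0.2, -0.0, -0.0, 0.0024, 0.0083, 0.0023, 255]
[-0.2, -0.0, -0.0, 0.0024, 0.0083, 0.0024, 255]
[-0.2, -0.0, -0.0, 0.0024, 0.0083, 0.0024, 255]
[-0.2, -0.0, -0.0, 0.0024, 0.0083, 0.0024, 255]
```

Emit:
{"fn": "apply_moves", "kwargs": {
  "motion": [
    [[-0.2,0,0,0.002,0.01,0.001,255],[-0.2,0,0,0.002,0.008,0.002,255],[-0.2,0,0,0.002,0.007,0.003,255],[-0.2,0,0,0.002,0.006,0.003,255],[-0.2,0,0,0.001,0.004,0.003,255],[-0.1,0,0,0,0.002,0.003,255],[0,0,0,0,0,0,255],[0,0,0,0,0,0,255],[0,0,0,0,0,0,255],[0,0,0,0,0,0,255]]
  ]
}}

```text
time: 25.45
eef_pos: [620.2, -49.2, 100.5]
tool_rot: [[0.004, 1.0, -0.01], [1.0, -0.004, 0.006], [0.006, -0.01, -1.0]]
wrist_force: [-0.2, -0.1, -1.9]
width: 29.1
```

```bash
python3 -c "
from wl import *
plan((632,-46,49),0,8,255)"
```

```text
at [620.2 -49.2 100.5] w 29.1 dist 6.6 t 25.45 F [-0.2 -0.1 -1.9]
[-0.1, -0.0, -0.0, 0.0004, 0.0015, 0.0064, 255]
[-0.1, -0.0, -0.0, 0.0004, 0.0015, 0.0064, 255]
[-0.1, -0.0, -0.0, 0.0004, 0.0015, 0.0064, 255]
[-0.1, -0.0, -0.0, 0.0004, 0.0015, 0.0064, 255]
[-0.1, -0.0, -0.0, 0.0004, 0.0015, 0.0064, 255]
[-0.1, -0.0, -0.0, 0.0004, 0.0015, 0.0064, 255]
[-0.1, -0.0, -0.0, 0.0004, 0.0015, 0.0064, 255]
[-0.1, -0.0, -0.0, 0.0004, 0.0015, 0.0064, 255]
```

Emit:
{"fn": "apply_moves", "kwargs": {
  "motion": [
    [[-0.1,0,0,0.001,0.002,0.005,255],[-0.1,0,0,0.001,0.002,0.007,255],[-0.1,0,0,0.0005,0.002,0.007,255],[-0.1,0,0,0,0.002,0.007,255],[-0.1,0,0,0,0.001,0.006,255],[-0.1,0,0,0,0.001,0.005,255],[0,0,0,0,0,0.004,255],[0,0,0,0,0,0.002,255],[0,0,0,0,0,0,255],[0,0,0,0,0,0,255]]
  ]
}}

```text
time: 26.28
eef_pos: [630.1, -46.5, 52.4]
tool_rot: [[0.004, 1.0, 0.001], [1.0, -0.004, 0.006], [0.006, 0.001, -1.0]]
wrist_force: [-0.3, -0.7, -0.7]
width: 29.1
```

```bash
python3 -c "
from wl import *
plan((632,-46,48),0,1,255)"
```

```text
at [630.1 -46.5  52.4] w 29.1 dist 4.8 t 26.28 F [-0.3 -0.7 -0.7]
[0.0, -0.3, -0.2, 0.0005, 0.0019, 0.0044, 255]
```

Emit:
{"fn": "apply_moves", "kwargs": {
  "motion": [
    [[0,-0.1,0,0,0,0.0015,255],[0,-0.1,0,0,0,0.0015,255],[0,0,0,0,0,0.001,255],[0,0,0,0,0,0.001,255],[0,0,0,0,0,0,255],[0,0,0,0,0,0,255],[0,0,0,0,0,0,255],[0,0,0,0,0,0,255],[0,0,0,0,0,0,255],[0,0,0,0,0,0,255]]
  ]
}}

```text
time: 27.12
eef_pos: [631.4, -46.7, 48.8]
tool_rot: [[0.004, 1.0, 0.004], [1.0, -0.004, 0.001], [0.001, 0.004, -1.0]]
wrist_force: [0.7, 0.1, -1.7]
width: 29.4
```

Emit:
{"fn": "apply_moves", "kwargs": {
  "motion": [
    [[0,0,0,0,0,0.001,255],[0,0,0,0,0,0.001,255],[0,0,0,0,0,0.0005,255],[0,0,0,0,0,0,255],[0,0,0,0,0,0,255],[0,0,0,0,0,0,255],[0,0,0,0,0,0,255],[0,0,0,0,0,0,255],[0,0,0,0,0,0,255],[0,0,0,0,0,0,255]]
  ]
}}

```text
time: 27.95
eef_pos: [631.8, -46.5, 46.9]
tool_rot: [[0.004, 1.0, 0.005], [1.0, -0.004, 0.001], [0.001, 0.005, -1.0]]
wrist_force: [-0.5, -0.3, -1.0]
width: 29.0
```

Emit:
{"fn": "apply_moves", "kwargs": {
  "motion": [
    [[0,0,0,0,0,0.0005,255],[0,0,0,0,0,0,255],[0,0,0,0,0,0,150],[0,0,0,0,0,0,120],[0,0,0,0,0,0,60],[0,0,0,0,0,0,0],[0,0,0,0,0,0,0],[0,0,0,0,0,0,0],[0,0,0,0,0,0,0],[0,0,0,0,0,0,0]]
  ]
}}

```text
time: 28.78
eef_pos: [633.0, -46.9, 47.3]
tool_rot: [[0.004, 1.0, 0.007], [1.0, -0.004, 0.001], [0.001, 0.007, -1.0]]
wrist_force: [-0.8, 0.9, 0.6]
width: 80.3
```

Emit:
{"fn": "apply_moves", "kwargs": {
  "motion": [
    [[0,0,0,0,0,-0.006,0],[0,0,0,0,0,-0.012,0],[0,0,0,0,0,-0.02,0],[0,0,0,0,0,-0.02,0],[0,0,0,0,0,-0.02,0],[0,0,0,0,0,-0.015,0],[0,0,0,0,0,-0.01,0],[0,0,0,0,0,-0.005,0],[0,0,0,0,0,0,0],[0,0,0,0,0,0,0]]
  ]
}}

```text
time: 29.62
eef_pos: [632.4, -47.0, 166.7]
tool_rot: [[0.004, 1.0, 0.009], [1.0, -0.004, 0.001], [0.001, 0.009, -1.0]]
wrist_force: [-0.3, 0.3, -0.5]
width: 88.2
```

```bash
python3 -c "
from wl import *
s=manip.read_state();im=manip.get_image('wrist');cv2.imwrite('pics/w7.png',im[:,:,::-1]);C=cal('wrist',s)
print(proj([(632,-46,34),(632,-46,79)],C).round())
plan((429.5,4,150),0,9,0)"
```

```text
[[279. 201.]
 [279. 216.]]
at [632.4 -47.  166.5] w 88.2 dist 23.3 t 29.67 F [-0.1 -0.1  1.4]
[0.1, -0.0, -0.0, 0.0056, -0.0226, 0.0016, 0]
[0.1, -0.0, -0.0, 0.0056, -0.0226, 0.0016, 0]
[0.1, -0.0, -0.0, 0.0056, -0.0226, 0.0017, 0]
[0.1, -0.0, -0.0, 0.0056, -0.0226, 0.0017, 0]
[0.1, -0.0, -0.0, 0.0056, -0.0226, 0.0017, 0]
[0.1, -0.0, -0.0, 0.0056, -0.0226, 0.0017, 0]
[0.1, -0.0, -0.0, 0.0056, -0.0226, 0.0018, 0]
[0.1, -0.0, -0.0, 0.0056, -0.0225, 0.0018, 0]
[0.1, -0.0, -0.0, 0.0057, -0.0225, 0.0018, 0]
```

View pics/w7.png

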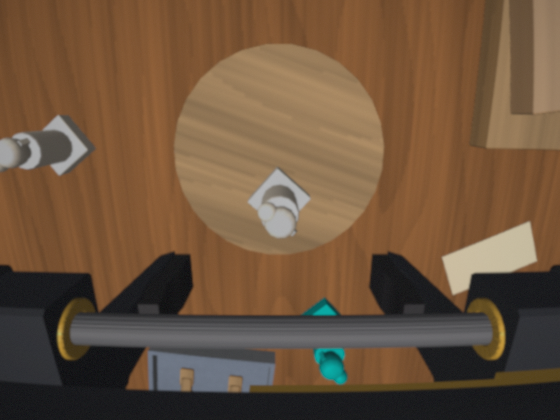

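The bust stands upright on the board with its foot centred at (279,201), inside the edge. Next is the second bust.

Emit:
{"fn": "apply_moves", "kwargs": {
  "motion": [
    [[0,0,0,0.003,-0.014,0,0],[0,0,0,0.0055,-0.0225,0,0],[0,0,0,0.0055,-0.0225,0,0],[0,0,0,0.0055,-0.0225,0,0],[0,0,0,0.0055,-0.0225,0,0],[0,0,0,0.0055,-0.0225,0.001,0],[0,0,0,0.0055,-0.0225,0.002,0],[0,0,0,0.005,-0.018,0.002,0],[0,0,0,0.003,-0.011,0.002,0],[0,0,0,0.001,-0.005,0,0]]
  ]
}}

```text
time: 30.5
eef_pos: [434.1, 0.7, 144.2]
tool_rot: [[0.006, 1.0, -0.013], [1.0, -0.006, 0.002], [0.002, -0.013, -1.0]]
wrist_force: [1.0, 0.0, 0.1]
width: 88.3
```

```bash
python3 -c "
from wl import *
plan((429.5,4,100),0,6,0)"
```

```text
at [434.1   0.7 144.2] w 88.3 dist 7.4 t 30.5 F [1.  0.  0.1]
[-0.1, -0.0, -0.1, 0.0005, -0.0007, 0.0074, 0]
[-0.1, -0.0, -0.1, 0.0005, -0.0007, 0.0074, 0]
[-0.1, -0.0, -0.1, 0.0005, -0.0007, 0.0074, 0]
[-0.1, -0.0, -0.1, 0.0005, -0.0007, 0.0074, 0]
[-0.1, -0.0, -0.1, 0.0005, -0.0007, 0.0074, 0]
[-0.1, -0.0, -0.1, 0.0005, -0.0007, 0.0074, 0]
```

Emit:
{"fn": "apply_moves", "kwargs": {
  "motion": [
    [[0,0,0,0,0,0,0],[0,0,0,0,0,0,0],[-0.1,0,-0.1,0,0,0.005,0],[-0.1,0,-0.1,0,0,0.008,0],[-0.1,0,0,0,0,0.01,0],[-0.1,0,0,0,0,0.008,0],[-0.1,0,0,0,0,0.005,0],[0,0,0,0,0,0,0],[0,0,0,0,0,0,0],[0,0,0,0,0,0,0]]
  ]
}}

```text
time: 31.33
eef_pos: [435.4, -0.0, 102.4]
tool_rot: [[0.002, 1.0, -0.007], [1.0, -0.002, 0.002], [0.002, -0.007, -1.0]]
wrist_force: [0.2, -0.2, -0.7]
width: 88.4
```

```bash
python3 -c "
from wl import *
s=manip.read_state();im=manip.get_image('wrist');cv2.imwrite('pics/w8.png',im[:,:,::-1]);C=cal('wrist',s)
H,S,V=[c.astype(int) for c in cv2.split(cv2.cvtColor(im,cv2.COLOR_RGB2HSV))]
m=((S<50)&(V>120)).astype(np.uint8);N,l,st,ce=cv2.connectedComponentsWithStats(m)
print(st[st[:,4]>300],proj([(429.5,4,16)],C).round())
for i in range(1,N):
    if st[i,4]>1000:
        ys,xs=np.where(l==i);k=ys<np.percentile(ys,70);ex=plane([[xs[xs.argmin()],ys[xs.argmin()]],[xs[xs.argmax()],ys[xs.argmax()]],[xs[ys.argmin()],ys.min()]],C,16);print(ex.round(1).tolist())
plan((429.5,4,27),0,8,0)"
```

```text
[[     0      0    560    420 230113]
 [   237    175     74     92   3725]
 [   499    242     60     30    998]
 [   103    273     29     29    321]] [[273. 213.]]
[[402.8, 8.5, 16.0], [456.7, -0.0, 16.0], [433.1, 32.2, 16.0]]
at [435.5  -0.  102.7] w 88.4 dist 9.5 t 31.38 F [ 0.6  0.2 -0.6]
[-0.0, -0.0, -0.0, 0.0005, -0.0007, 0.0095, 0]
[-0.0, -0.0, -0.0, 0.0005, -0.0007, 0.0095, 0]
[-0.0, -0.0, -0.0, 0.0005, -0.0007, 0.0095, 0]
[-0.0, -0.0, -0.0, 0.0005, -0.0007, 0.0095, 0]
[-0.0, -0.0, -0.0, 0.0005, -0.0007, 0.0095, 0]
[-0.0, -0.0, -0.0, 0.0005, -0.0007, 0.0095, 0]
[-0.0, -0.0, -0.0, 0.0005, -0.0007, 0.0095, 0]
[-0.0, -0.0, -0.0, 0.0005, -0.0007, 0.0095, 0]
```

The foot corners give (429.8,4.2), which agrees with the top view.

Emit:
{"fn": "apply_moves", "kwargs": {
  "motion": [
    [[0,0,0,0.001,-0.001,0.006,0],[0,0,0,0.001,-0.001,0.01,0],[0,0,0,0.001,-0.001,0.012,0],[0,0,0,0.0005,-0.001,0.012,0],[0,0,0,0,-0.0005,0.01,0],[0,0,0,0,0,0.007,0],[0,0,0,0,0,0.004,0],[0,0,0,0,0,0.002,0],[0,0,0,0,0,0,0],[0,0,0,0,0,0,0]]
  ]
}}

```text
time: 32.22
eef_pos: [431.9, 4.3, 35.8]
tool_rot: [[0.002, 1.0, -0.001], [1.0, -0.002, 0.002], [0.002, -0.001, -1.0]]
wrist_force: [-0.5, -0.9, 0.4]
width: 88.1
```

```bash
python3 -c "
from wl import *
plan((429.6,4.2,28),0,1,0)"
```

```text
at [431.9   4.3  35.8] w 88.1 dist 8.1 t 32.22 F [-0.5 -0.9  0.4]
[-0.1, -0.1, -0.1, -0.0001, -0.0022, 0.0078, 0]
```

Emit:
{"fn": "apply_moves", "kwargs": {
  "motion": [
    [[0,0,0,0,-0.001,0.003,0],[0,0,0,0,-0.001,0.003,0],[0,0,0,0,0,0.0015,0],[0,0,0,0,0,0,0],[0,0,0,0,0,0,60],[0,0,0,0,0,0,110],[0,0,0,0,0,0,140],[0,0,0,0,0,0,150],[0,0,0,0,0,0,160],[0,0,0,0,0,0,170]]
  ]
}}

```text
time: 33.05
eef_pos: [432.0, 4.1, 29.8]
tool_rot: [[0.002, 1.0, 0.004], [1.0, -0.002, 0.002], [0.002, 0.004, -1.0]]
wrist_force: [-0.5, -0.2, 0.2]
width: 50.3
```

Emit:
{"fn": "apply_moves", "kwargs": {
  "motion": [
    [[0,0,0,0,0,0,200],[0,0,0,0,0,0,255],[0,0,0,0,0,0,255],[0,0,0,0,0,0,255],[0,0,0,0,0,0,255],[0,0,0,0,0,0,255],[0,0,0,0,0,0,255],[0,0,0,0,0,0,255],[0,0,0,0,0,0,255],[0,0,0,0,0,0,255]]
  ]
}}

```text
time: 33.88
eef_pos: [431.9, 4.1, 29.9]
tool_rot: [[0.002, 1.0, 0.003], [1.0, -0.002, 0.002], [0.002, 0.003, -1.0]]
wrist_force: [0.4, 0.4, 0.1]
width: 29.1
```

Emit:
{"fn": "apply_moves", "kwargs": {
  "motion": [
    [[0,0,0,0,0,-0.006,255],[0,0,0,0,0,-0.012,255],[0,0,0,0,0,-0.02,255],[0,0,0,0,0,-0.022,255],[0,0,0,0,0,-0.022,255],[0,0,0,0,0,-0.018,255],[0,0,0,0,0,-0.012,255],[0,0,0,0,0,-0.006,255],[0,0,0,0,0,0,255],[0,0,0,0,0,0,255]]
  ]
}}

```text
time: 34.72
eef_pos: [428.2, 4.1, 153.0]
tool_rot: [[0.002, 1.0, -0.002], [1.0, -0.002, 0.002], [0.002, -0.002, -1.0]]
wrist_force: [-0.5, 0.1, -1.0]
width: 29.1
```

```bash
python3 -c "
from wl import *
plan((632,32,140),0,11,255)"
```

```text
at [428.2   4.1 153. ] w 29.1 dist 18.7 t 34.72 F [-0.5  0.1 -1. ]
[-0.0, -0.0, -0.0, 0.0026, 0.0185, 0.0011, 255]
[-0.0, -0.0, -0.0, 0.0026, 0.0185, 0.0011, 255]
[-0.0, -0.0, -0.0, 0.0026, 0.0185, 0.0012, 255]
[-0.0, -0.0, -0.0, 0.0026, 0.0185, 0.0012, 255]
[-0.0, -0.0, -0.0, 0.0026, 0.0185, 0.0012, 255]
[-0.0, -0.0, -0.0, 0.0026, 0.0185, 0.0012, 255]
[-0.0, -0.0, -0.0, 0.0025, 0.0185, 0.0012, 255]
[-0.0, -0.0, -0.0, 0.0025, 0.0185, 0.0012, 255]
[-0.0, -0.0, -0.0, 0.0025, 0.0185, 0.0012, 255]
[-0.0, -0.0, -0.0, 0.0025, 0.0185, 0.0012, 255]
[-0.0, -0.0, -0.0, 0.0025, 0.0185, 0.0012, 255]
```

Emit:
{"fn": "apply_moves", "kwargs": {
  "motion": [
    [[0,0,0,0.002,0.01,-0.001,255],[0,0,0,0.0025,0.017,-0.001,255],[0,0,0,0.0025,0.02,-0.001,255],[0,0,0,0.0025,0.02,0,255],[0,0,0,0.0025,0.02,0,255],[0,0,0,0.0025,0.02,0,255],[0,0,0,0.0025,0.02,0,255],[0,0,0,0.0025,0.02,0,255],[0,0,0,0.0025,0.017,0,255],[0,0,0,0.0025,0.012,0,255]]
  ]
}}

```text
time: 35.55
eef_pos: [607.5, 30.6, 138.4]
tool_rot: [[0.003, 1.0, -0.023], [1.0, -0.003, 0.003], [0.003, -0.023, -1.0]]
wrist_force: [-0.1, 0.3, -1.4]
width: 29.2
```

Emit:
{"fn": "apply_moves", "kwargs": {
  "motion": [
    [[0,0,0,0.001,0.007,0,255],[0,0,0,0,0.004,0,255],[0,0,0,0,0,0,255],[0,0,0,0,0,0,255],[0,0,0,0,0,0,255],[0,0,0,0,0,0,255],[0,0,0,0,0,0,255],[0,0,0,0,0,0,255],[0,0,0,0,0,0,255],[0,0,0,0,0,0,255]]
  ]
}}

```text
time: 36.38
eef_pos: [616.9, 32.0, 131.6]
tool_rot: [[0.003, 0.999, -0.033], [1.0, -0.003, 0.003], [0.003, -0.033, -0.999]]
wrist_force: [0.3, 0.0, -1.3]
width: 29.0
```

```bash
python3 -c "
from wl import *
plan((632,32,52),0,9,255)"
```

```text
at [616.9  32.  131.6] w 29.0 dist 9.0 t 36.38 F [ 0.3  0.  -1.3]
[-0.2, -0.0, -0.0, -0.0, 0.002, 0.0088, 255]
[-0.2, -0.0, -0.0, -0.0, 0.0019, 0.0088, 255]
[-0.2, -0.0, -0.0, -0.0, 0.0019, 0.0088, 255]
[-0.2, -0.0, -0.0, -0.0, 0.0019, 0.0088, 255]
[-0.2, -0.0, -0.0, -0.0, 0.0018, 0.0088, 255]
[-0.2, -0.0, -0.0, -0.0, 0.0018, 0.0088, 255]
[-0.2, -0.0, -0.0, -0.0, 0.0018, 0.0088, 255]
[-0.2, -0.0, -0.0, -0.0, 0.0017, 0.0088, 255]
[-0.2, -0.0, -0.0, 0.0, 0.0017, 0.0088, 255]
```

Emit:
{"fn": "apply_moves", "kwargs": {
  "motion": [
    [[-0.3,0,0,0,0.002,0.006,255],[-0.3,0,0,0,0.002,0.01,255],[-0.3,0,0,0,0.002,0.01,255],[-0.3,0,0,0,0.002,0.01,255],[-0.2,0,0,0,0.002,0.01,255],[-0.2,0,0,0,0.001,0.008,255],[-0.1,0,0,0,0,0.005,255],[0,0,0,0,0,0.003,255],[0,0,0,0,0,0,255],[0,0,0,0,0,0,255]]
  ]
}}

```text
time: 37.22
eef_pos: [626.4, 32.1, 60.8]
tool_rot: [[0.003, 1.0, -0.003], [1.0, -0.003, 0.003], [0.003, -0.003, -1.0]]
wrist_force: [-0.1, -0.1, -1.9]
width: 29.1
```

```bash
python3 -c "
from wl import *
plan((632,32,48),0,1,255)"
```

```text
at [626.4  32.1  60.8] w 29.1 dist 14.0 t 37.22 F [-0.1 -0.1 -1.9]
[-0.2, -0.1, -0.2, -0.0001, 0.0056, 0.0128, 255]
```

Emit:
{"fn": "apply_moves", "kwargs": {
  "motion": [
    [[0,0,0,0,0.001,0.002,255],[0,0,0,0,0.001,0.0025,255],[0,0,0,0,0.001,0.0025,255],[0,0,0,0,0,0.002,255],[0,0,0,0,0,0.0015,255],[0,0,0,0,0,0.001,255],[0,0,0,0,0,0,255],[0,0,0,0,0,0,255],[0,0,0,0,0,0,255],[0,0,0,0,0,0,255]]
  ]
}}

```text
time: 38.05
eef_pos: [631.8, 32.1, 50.7]
tool_rot: [[0.003, 1.0, 0.002], [1.0, -0.004, 0.003], [0.003, 0.002, -1.0]]
wrist_force: [-0.2, -0.0, -0.4]
width: 29.6
```

Emit:
{"fn": "apply_moves", "kwargs": {
  "motion": [
    [[0,0,0,0,0,0.001,255],[0,0,0,0,0,0.001,255],[0,0,0,0,0,0.0005,255],[0,0,0,0,0,0,255],[0,0,0,0,0,0,255],[0,0,0,0,0,0,255],[0,0,0,0,0,0,255],[0,0,0,0,0,0,255],[0,0,0,0,0,0,255],[0,0,0,0,0,0,255]]
  ]
}}

```text
time: 38.88
eef_pos: [632.0, 32.1, 48.3]
tool_rot: [[0.003, 1.0, 0.002], [1.0, -0.003, 0.003], [0.003, 0.002, -1.0]]
wrist_force: [-0.3, 0.4, -1.0]
width: 29.2
```

Emit:
{"fn": "apply_moves", "kwargs": {
  "motion": [
    [[0,0,0,0,0,0.0005,255],[0,0,0,0,0,0,255],[0,0,0,0,0,0,150],[0,0,0,0,0,0,120],[0,0,0,0,0,0,60],[0,0,0,0,0,0,0],[0,0,0,0,0,0,0],[0,0,0,0,0,0,0],[0,0,0,0,0,0,0],[0,0,0,0,0,0,0]]
  ]
}}

```text
time: 39.72
eef_pos: [633.2, 32.1, 49.1]
tool_rot: [[0.003, 1.0, 0.005], [1.0, -0.003, 0.003], [0.003, 0.005, -1.0]]
wrist_force: [1.0, -0.6, -0.3]
width: 80.3
```

Emit:
{"fn": "apply_moves", "kwargs": {
  "motion": [
    [[0,0,0,0,0,-0.006,0],[0,0,0,0,0,-0.012,0],[0,0,0,0,0,-0.02,0],[0,0,0,0,0,-0.022,0],[0,0,0,0,0,-0.022,0],[0,0,0,0,0,-0.015,0],[0,0,0,0,0,-0.01,0],[0,0,0,0,0,-0.005,0],[0,0,0,0,0,0,0],[0,0,0,0,0,0,0]]
  ]
}}

```text
time: 40.55
eef_pos: [632.6, 31.8, 172.4]
tool_rot: [[0.003, 1.0, 0.006], [1.0, -0.003, 0.003], [0.003, 0.006, -1.0]]
wrist_force: [-0.2, -0.0, -0.1]
width: 88.0
```

```bash
python3 -c "
from wl import *
plan((350,290,130),0,18,0)"
```

```text
at [632.6  31.8 172.4] w 88.0 dist 21.4 t 40.55 F [-0.2 -0.  -0.1]
[0.0, -0.0, -0.0, 0.0143, -0.0158, 0.0023, 0]
[0.0, -0.0, -0.0, 0.0143, -0.0158, 0.0023, 0]
[0.0, -0.0, -0.0, 0.0143, -0.0158, 0.0023, 0]
[0.0, -0.0, -0.0, 0.0143, -0.0158, 0.0023, 0]
[0.0, -0.0, -0.0, 0.0143, -0.0158, 0.0023, 0]
[0.0, -0.0, -0.0, 0.0143, -0.0157, 0.0023, 0]
[0.0, -0.0, -0.0, 0.0143, -0.0157, 0.0023, 0]
[0.0, -0.0, -0.0, 0.0143, -0.0157, 0.0023, 0]
[0.0, -0.0, -0.0, 0.0143, -0.0157, 0.0023, 0]
[0.0, -0.0, -0.0, 0.0143, -0.0157, 0.0023, 0]
[0.0, -0.0, -0.0, 0.0143, -0.0157, 0.0023, 0]
[0.0, -0.0, -0.0, 0.0143, -0.0157, 0.0023, 0]
[0.0, -0.0, -0.0, 0.0143, -0.0157, 0.0023, 0]
[0.0, -0.0, -0.0, 0.0143, -0.0157, 0.0023, 0]
[0.0, -0.0, -0.0, 0.0143, -0.0157, 0.0023, 0]
[0.0, -0.0, -0.0, 0.0143, -0.0157, 0.0023, 0]
[0.0, -0.0, -0.0, 0.0143, -0.0157, 0.0023, 0]
[0.0, -0.0, -0.0, 0.0143, -0.0157, 0.0024, 0]
```

Emit:
{"fn": "apply_moves", "kwargs": {
  "motion": [
    [[0,0,0,0.008,-0.009,0,0],[0,0,0,0.0145,-0.016,0,0],[0,0,0,0.0145,-0.016,0,0],[0,0,0,0.0145,-0.016,0,0],[0,0,0,0.0145,-0.016,0,0],[0,0,0,0.0145,-0.016,0,0],[0,0,0,0.0145,-0.016,0,0],[0,0,0,0.0145,-0.016,0,0],[0,0,0,0.0145,-0.016,0.002,0],[0,0,0,0.0145,-0.016,0.003,0]]
  ]
}}

```text
time: 41.38
eef_pos: [462.3, 175.6, 153.9]
tool_rot: [[0.01, 1.0, -0.017], [1.0, -0.01, -0.0], [-0.0, -0.017, -1.0]]
wrist_force: [0.1, 0.2, -0.5]
width: 88.1
```

Emit:
{"fn": "apply_moves", "kwargs": {
  "motion": [
    [[0,0,0,0.0145,-0.016,0.003,0],[0,0,0,0.0145,-0.016,0.004,0],[0,0,0,0.0145,-0.016,0.004,0],[0,0,0,0.0145,-0.016,0.004,0],[0,0,0,0.0145,-0.016,0.004,0],[0,0,0,0.012,-0.012,0.004,0],[0,0,0,0.006,-0.006,0.002,0],[0,0,0,0,0,0,0],[0,0,0,0,0,0,0],[0,0,0,0,0,0,0]]
  ]
}}

```text
time: 42.22
eef_pos: [340.6, 268.3, 116.8]
tool_rot: [[0.003, 0.999, -0.041], [1.0, -0.004, -0.012], [-0.012, -0.041, -0.999]]
wrist_force: [0.4, -0.7, 0.6]
width: 88.2
```

```bash
cat > col.py <<'E'
from wl import *
def col(name,g,z=26):
    s=manip.read_state();im=manip.get_image('wrist');cv2.imwrite(f'pics/{name}.png',im[:,:,::-1]);C=cal('wrist',s)
    H,S,V=[c.astype(int) for c in cv2.split(cv2.cvtColor(im,cv2.COLOR_RGB2HSV))]
    m=((V<110)&(S<110)).astype(np.uint8);N,l,st,ce=cv2.connectedComponentsWithStats(m)
    print("exp",proj([(*g,z)],C).round())
    for i in range(1,N):
        if st[i,4]<300:continue
        ys,xs=np.where(l==i)
        for zz in(0,z):
            W=plane(np.c_[xs,ys],C,zz)[:,:2].astype(np.float32);e=cv2.minEnclosingCircle(W);print(st[i],zz,np.round(e[0],1),round(e[1],1))
E
python3 -c "
from col import *
col('w9',(345,296))
plan((345,296,30),0,9,0)"
```

```text
exp [[291. 178.]]
[ 468   64   71  150 1965] 0 [525.2 322.1] 59.2
[ 468   64   71  150 1965] 26 [507.4 324.1] 53.3
[ 265  148   54   56 1926] 0 [344.4 292.7] 22.7
[ 265  148   54   56 1926] 26 [344.6 297.7] 20.5
[    0   248   560   172 51917] 0 [315.7  22.8] 332.1
[    0   248   560   172 51917] 26 [318.8  54.7] 299.1
at [340.9 268.2 116.8] w 88.0 dist 10.1 t 42.27 F [-0.7 -0.9 -0.1]
[-0.3, 0.1, -0.0, 0.0032, 0.0008, 0.0096, 0]
[-0.3, 0.1, -0.0, 0.0032, 0.0008, 0.0096, 0]
[-0.3, 0.1, -0.0, 0.0032, 0.0008, 0.0096, 0]
[-0.3, 0.1, -0.0, 0.0032, 0.0007, 0.0096, 0]
[-0.3, 0.1, -0.0, 0.0032, 0.0007, 0.0096, 0]
[-0.3, 0.1, -0.0, 0.0031, 0.0006, 0.0096, 0]
[-0.3, 0.1, -0.0, 0.0031, 0.0006, 0.0096, 0]
[-0.3, 0.1, -0.0, 0.0031, 0.0005, 0.0096, 0]
[-0.3, 0.1, -0.0, 0.0031, 0.0005, 0.0096, 0]
```

View pics/w9.png

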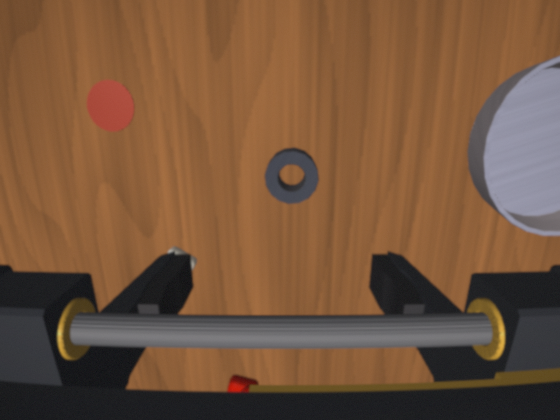

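Emit:
{"fn": "apply_moves", "kwargs": {
  "motion": [
    [[-0.3,0.1,0,0.003,0.001,0.006,0],[-0.4,0.1,0,0.004,0.001,0.01,0],[-0.4,0.1,0,0.004,0.001,0.011,0],[-0.4,0.1,0,0.004,0.001,0.011,0],[-0.4,0.1,0,0.004,0,0.011,0],[-0.3,0.1,0,0.003,0,0.011,0],[-0.2,0,0,0.002,0,0.009,0],[0,0,0,0.001,0,0.006,0],[0,0,0,0,0,0.003,0],[0,0,0,0,0,0,0]]
  ]
}}

```text
time: 43.1
eef_pos: [353.7, 292.4, 35.6]
tool_rot: [[0.017, 1.0, 0.012], [1.0, -0.017, 0.003], [0.004, 0.012, -1.0]]
wrist_force: [-0.2, 0.2, -0.1]
width: 88.2
```

```bash
python3 -c "
from wl import *
plan((344.5,297,5),0,1,0)"
```

```text
at [353.7 292.4  35.6] w 88.2 dist 32.3 t 43.1 F [-0.2  0.2 -0.1]
[0.7, -0.2, -1.0, 0.0043, -0.0096, 0.0305, 0]
```

Emit:
{"fn": "apply_moves", "kwargs": {
  "motion": [
    [[0.2,0,0,0.002,-0.004,0.002,0],[0.2,0,0,0.002,-0.003,0.004,0],[0.1,0,0,0.001,-0.001,0.005,0],[0,0,0,0,0,0.005,0],[0,0,0,0,0,0.004,0],[0,0,0,0,0,0.003,0],[0,0,0,0,0,0.002,0],[0,0,0,0,0,0,0],[0,0,0,0,0,0,0],[0,0,0,0,0,0,0]]
  ]
}}

```text
time: 43.93
eef_pos: [346.9, 298.8, 9.5]
tool_rot: [[0.018, 1.0, 0.005], [1.0, -0.018, 0.005], [0.006, 0.005, -1.0]]
wrist_force: [0.5, 0.7, 0.6]
width: 87.9
```

```bash
python3 -c "
from wl import *
plan((344.5,297,5),0,1,0)"
```

```text
at [346.9 298.8   9.5] w 87.9 dist 5.4 t 43.93 F [0.5 0.7 0.6]
[0.3, -0.3, -1.0, -0.0019, -0.0024, 0.0044, 0]
```

Emit:
{"fn": "apply_moves", "kwargs": {
  "motion": [
    [[0,0,0,-0.001,-0.001,0.002,0],[0,0,0,-0.001,-0.001,0.0015,0],[0,0,0,0,0,0,0],[0,0,0,0,0,0,60],[0,0,0,0,0,0,90],[0,0,0,0,0,0,110],[0,0,0,0,0,0,130],[0,0,0,0,0,0,255],[0,0,0,0,0,0,255],[0,0,0,0,0,0,255]]
  ]
}}

```text
time: 44.77
eef_pos: [345.3, 297.0, 6.4]
tool_rot: [[0.018, 1.0, 0.006], [1.0, -0.018, 0.007], [0.007, 0.006, -1.0]]
wrist_force: [-0.7, -0.5, -0.3]
width: 43.7
```

Emit:
{"fn": "apply_moves", "kwargs": {
  "motion": [
    [[0,0,0,0,0,0,255],[0,0,0,0,0,0,255],[0,0,0,0,0,0,255],[0,0,0,0,0,0,255],[0,0,0,0,0,0,255],[0,0,0,0,0,0,255],[0,0,0,0,0,0,255],[0,0,0,0,0,0,255],[0,0,0,0,0,0,255],[0,0,0,0,0,0,255]]
  ]
}}

```text
time: 45.6
eef_pos: [345.3, 297.0, 6.4]
tool_rot: [[0.018, 1.0, 0.006], [1.0, -0.018, 0.006], [0.007, 0.006, -1.0]]
wrist_force: [0.3, -0.1, -0.1]
width: 39.2
```

Emit:
{"fn": "apply_moves", "kwargs": {
  "motion": [
    [[0,0,0,0,0,-0.006,255],[0,0,0,0,0,-0.012,255],[0,0,0,0,0,-0.018,255],[0,0,0,0,0,-0.02,255],[0,0,0,0,0,-0.02,255],[0,0,0,0,0,-0.015,255],[0,0,0,0,0,-0.01,255],[0,0,0,0,0,-0.005,255],[0,0,0,0,0,0,255],[0,0,0,0,0,0,255]]
  ]
}}

```text
time: 46.43
eef_pos: [340.9, 293.4, 115.6]
tool_rot: [[0.018, 1.0, -0.001], [1.0, -0.018, 0.001], [0.001, -0.001, -1.0]]
wrist_force: [0.1, -0.2, -1.8]
width: 38.9
```

```bash
python3 -c "
from wl import *
plan((545,320.5,110),0,10,255)"
```

```text
at [340.9 293.4 115.6] w 38.9 dist 20.6 t 46.43 F [ 0.1 -0.2 -1.8]
[-0.0, -0.0, -0.1, 0.0031, 0.0204, 0.0005, 255]
[-0.0, -0.0, -0.1, 0.003, 0.0204, 0.0005, 255]
[-0.0, -0.0, -0.1, 0.003, 0.0204, 0.0005, 255]
[-0.0, -0.0, -0.1, 0.003, 0.0204, 0.0005, 255]
[-0.0, -0.0, -0.1, 0.0029, 0.0204, 0.0005, 255]
[-0.0, -0.0, -0.1, 0.0029, 0.0204, 0.0005, 255]
[-0.0, -0.0, -0.1, 0.0029, 0.0204, 0.0005, 255]
[-0.0, -0.0, -0.1, 0.0028, 0.0204, 0.0005, 255]
[-0.0, -0.0, -0.1, 0.0028, 0.0204, 0.0006, 255]
[-0.0, -0.0, -0.1, 0.0028, 0.0204, 0.0006, 255]
```

Emit:
{"fn": "apply_moves", "kwargs": {
  "motion": [
    [[0,0,0,0.0015,0.01,0,255],[0,0,0,0.003,0.017,0,255],[0,0,0,0.003,0.0205,0,255],[0,0,0,0.003,0.0205,0,255],[0,0,0,0.003,0.0205,0,255],[0,0,0,0.003,0.0205,0,255],[0,0,0,0.003,0.0205,0,255],[0,0,0,0.003,0.0205,0,255],[0,0,0,0.003,0.018,0,255],[0,0,0,0.002,0.012,0,255]]
  ]
}}

```text
time: 47.27
eef_pos: [525.8, 313.6, 98.1]
tool_rot: [[0.015, 1.0, -0.019], [1.0, -0.015, -0.011], [-0.012, -0.019, -1.0]]
wrist_force: [0.3, 0.1, -1.3]
width: 39.2
```

Emit:
{"fn": "apply_moves", "kwargs": {
  "motion": [
    [[0,0,0,0.001,0.006,0,255],[0,0,0,0,0,0,255],[0,0,0,0,0,0,255],[0,0,0,0,0,0,255],[0,0,0,0,0,0,255],[0,0,0,0,0,0,255],[0,0,0,0,0,0,255],[0,0,0,0,0,0,255],[0,0,0,0,0,0,255],[0,0,0,0,0,0,255]]
  ]
}}

```text
time: 48.1
eef_pos: [530.0, 312.5, 91.8]
tool_rot: [[0.015, 1.0, -0.027], [1.0, -0.015, -0.016], [-0.016, -0.027, -1.0]]
wrist_force: [-0.5, 0.4, -1.1]
width: 39.0
```

```bash
python3 -c "
from wl import *
plan((545,320.5,50),0,8,255)"
```

```text
at [530.  312.5  91.8] w 39.0 dist 5.6 t 48.1 F [-0.5  0.4 -1.1]
[-0.2, 0.1, -0.1, 0.0011, 0.002, 0.0052, 255]
[-0.2, 0.1, -0.1, 0.0011, 0.002, 0.0052, 255]
[-0.2, 0.1, -0.1, 0.0011, 0.002, 0.0052, 255]
[-0.2, 0.1, -0.1, 0.0011, 0.002, 0.0052, 255]
[-0.2, 0.1, -0.1, 0.0011, 0.0019, 0.0052, 255]
[-0.2, 0.1, -0.1, 0.001, 0.0019, 0.0052, 255]
[-0.2, 0.1, -0.1, 0.001, 0.0019, 0.0052, 255]
[-0.2, 0.1, -0.1, 0.001, 0.0019, 0.0052, 255]
```

Emit:
{"fn": "apply_moves", "kwargs": {
  "motion": [
    [[-0.3,0.1,-0.1,0.001,0.003,0.004,255],[-0.3,0.1,-0.1,0.0015,0.003,0.006,255],[-0.3,0.1,-0.1,0.0015,0.002,0.006,255],[-0.2,0.1,-0.1,0.001,0.002,0.006,255],[-0.2,0.1,-0.1,0.001,0.002,0.006,255],[-0.1,0.1,0,0,0.001,0.005,255],[0,0,0,0,0,0.003,255],[0,0,0,0,0,0.002,255],[0,0,0,0,0,0,255],[0,0,0,0,0,0,255]]
  ]
}}

```text
time: 48.93
eef_pos: [543.3, 318.4, 48.1]
tool_rot: [[0.005, 1.0, -0.002], [1.0, -0.005, -0.005], [-0.005, -0.002, -1.0]]
wrist_force: [-0.5, 0.1, -1.4]
width: 39.4
```

```bash
python3 -c "
from wl import *
plan((545,320.5,12),0,1,255)"
```

```text
at [543.3 318.4  48.1] w 39.4 dist 36.2 t 48.93 F [-0.5  0.1 -1.4]
[-0.1, 0.3, -0.3, 0.0023, 0.0017, 0.0361, 255]
```

Emit:
{"fn": "apply_moves", "kwargs": {
  "motion": [
    [[0,0,0,0.0005,0,0.004,255],[0,0,0,0.0005,0,0.006,255],[0,0,0,0.0005,0,0.006,255],[0,0,0,0,0,0.006,255],[0,0,0,0,0,0.005,255],[0,0,0,0,0,0.003,255],[0,0,0,0,0,0.002,255],[0,0,0,0,0,0,255],[0,0,0,0,0,0,255],[0,0,0,0,0,0,255]]
  ]
}}

```text
time: 49.77
eef_pos: [543.4, 320.0, 12.9]
tool_rot: [[0.005, 1.0, -0.001], [1.0, -0.005, -0.005], [-0.005, -0.001, -1.0]]
wrist_force: [-0.4, 0.8, -1.5]
width: 39.0
```

Emit:
{"fn": "apply_moves", "kwargs": {
  "motion": [
    [[0,0,0,0,0,0.001,255],[0,0,0,0,0,0.001,255],[0,0,0,0,0,0,255],[0,0,0,0,0,0,255],[0,0,0,0,0,0,120],[0,0,0,0,0,0,95],[0,0,0,0,0,0,95],[0,0,0,0,0,0,95],[0,0,0,0,0,0,95],[0,0,0,0,0,0,95]]
  ]
}}

```text
time: 50.6
eef_pos: [546.2, 321.4, 14.2]
tool_rot: [[0.005, 1.0, 0.004], [1.0, -0.005, -0.002], [-0.002, 0.004, -1.0]]
wrist_force: [1.0, -0.0, -0.5]
width: 55.0
```

Emit:
{"fn": "apply_moves", "kwargs": {
  "motion": [
    [[0,0,0,0,0,-0.006,95],[0,0,0,0,0,-0.012,95],[0,0,0,0,0,-0.02,95],[0,0,0,0,0,-0.02,95],[0,0,0,0,0,-0.02,40],[0,0,0,0,0,-0.02,0],[0,0,0,0,0,-0.015,0],[0,0,0,0,0,-0.01,0],[0,0,0,0,0,-0.005,0],[0,0,0,0,0,0,0]]
  ]
}}

```text
time: 51.43
eef_pos: [545.7, 321.8, 155.5]
tool_rot: [[0.005, 1.0, 0.007], [1.0, -0.005, -0.001], [-0.001, 0.007, -1.0]]
wrist_force: [0.2, -0.4, -0.1]
width: 87.7
```

```bash
python3 -c "
from wl import *
plan((400,400,200),0,8,0)
for n in('wrist','top','scene'):cv2.imwrite(f'pics/{n}_e.png',manip.get_image(n)[:,:,::-1])
a=[cv2.imread(f'pics/{n}_e.png') for n in('wrist','top')]
cv2.imwrite('pics/e.png',cv2.resize(np.hstack(a),(800,300)))"
```

```text
at [545.7 321.8 155.5] w 87.7 dist 21.4 t 51.43 F [ 0.2 -0.4 -0.1]
[0.0, 0.0, -0.0, 0.0097, -0.0182, -0.0057, 0]
[0.0, 0.0, -0.0, 0.0097, -0.0182, -0.0057, 0]
[0.0, 0.0, -0.0, 0.0097, -0.0182, -0.0057, 0]
[0.0, 0.0, -0.0, 0.0097, -0.0182, -0.0056, 0]
[0.0, 0.0, -0.0, 0.0097, -0.0182, -0.0056, 0]
[0.0, 0.0, -0.0, 0.0097, -0.0182, -0.0056, 0]
[0.0, 0.0, -0.0, 0.0097, -0.0182, -0.0056, 0]
[0.0, 0.0, -0.0, 0.0098, -0.0182, -0.0056, 0]
```

View pics/e.png

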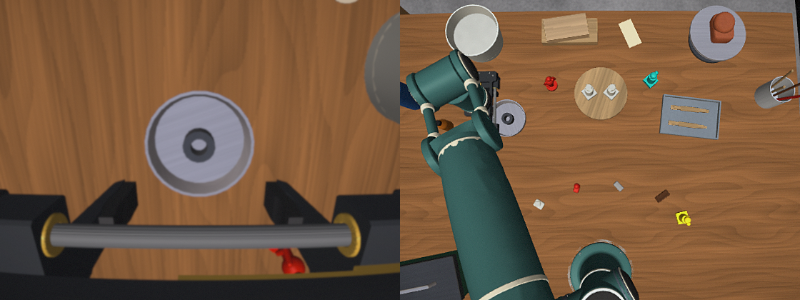

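The collar lies flat in the bowl, both busts stand on the board, and both tools lie side by side in the tray. I'll check this in numbers before handing in.

```bash
python3 - <<'E'
from h import *
C=cal("top")
for f in("top0","top_e"):
    im=cv2.imread(f"pics/{f}.png");H,S,V=[c.astype(int) for c in cv2.split(cv2.cvtColor(im,cv2.COLOR_BGR2HSV))]
    for n,m,b in[("wax",((H<6)|(H>174))&(S>180),(190,100,230,140)),("busts",(S<50)&(V>130),(240,90,325,170)),("tools",(S>60)&(V>120)&(H<30),(373,138,443,188)),("turq",(H>80)&(H<95)&(S>150),(335,90,370,130)),("yellow",(H>25)&(H<35)&(S>180),(380,290,415,320))]:
        x0,y0,x1,y1=b;M=np.zeros(H.shape,np.uint8);M[y0:y1,x0:x1]=m[y0:y1,x0:x1]
        N,l,st,ce=cv2.connectedComponentsWithStats(M)
        for i in range(1,N):
            if st[i,4]>30:
                ys,xs=np.where(l==i);W=plane(np.c_[xs,ys],C,34 if n=="busts" else 11 if n=="tools" else 0)[:,:2].astype(np.float32);r=cv2.minAreaRect(W);print(f,n,st[i,4],ce[i].round(1),np.round(r[0],1),np.round(r[1]),round(r[2]))
E
```

```text
top0 wax 275 [210.9 116.8] [672.9 169.4] [47. 50.] 72
top0 turq 300 [351.4 110.9] [ 687.9 -198.4] [40. 63.] 41
top0 yellow 240 [396.1 305.3] [ 180.9 -295.9] [53. 47.] 14
top_e wax 273 [210.9 116.8] [673.4 169.3] [47. 50.] 70
top_e busts 260 [264. 128.] [635.4  34.3] [49. 41.] 35
top_e busts 259 [295.4 128. ] [634.2 -47.2] [41. 49.] 45
top_e tools 294 [404.2 152.3] [ 572.9 -328.9] [139.  16.] 84
top_e tools 300 [400.7 174.2] [ 515.9 -318.1] [140.  16.] 82
top_e turq 302 [351.4 111. ] [ 687.9 -198.4] [40. 63.] 41
top_e yellow 241 [396.2 305.4] [ 181. -296.] [53. 47.] 13
```

```bash
python3 -c "
from rig import manip
s=manip.read_state();print(s['time'],s['wrist_force'],s['width']);print(manip.close_job())"
```

```text
51.5833 [0.41995173 0.12376339 0.43027641] 88.27926896281218
the job is handed in; nothing more can be done
None
```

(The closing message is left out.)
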